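# Fit the speed-control module in the drive unit

## Task

Fit the blue plug-in module into the open bay of the drive unit: swing the red lever that is folded in over the bay outward, lower the module upright into the bay, then swing both red levers inward until they stand upright and lock the module fully home. Then let go, and leave the other things on the table undisturbed.

Things in the scene. Friction and masses are not known exactly. Their poses are not given: they have to be found in the camera images.
- unit: Drive unit fixed to the table: 76 x 156 mm base, grey open bay (40 mm in x, 84 in y, walls flared at the top; long walls 42 mm high, end walls 28), a red lever on a bracket (to z 50 mm) at each y end, low green housing (34 mm high) out to x = -74 mm. Origin: centre of the underside, on the table; z up, y from lever to lever, +y end (lever_near) roughly towards the robot, -y end lever_far.
- bay_home (a point): Where the centre of the module's underside is when fully home: centre of the bay, 14 mm above the table; axes as the unit's. The bay's floor is a sprung contact block (about 8 N at home) that lifts a module that is not locked about 5 mm above home; only the noses of the two closed levers hold it down.
- module: Loose blue module, 0.25 kg, upright. Body 36 (x) x 80 (y) x 48 mm (z), black foot tapered to 30 x 74 mm; on each y end a lug (14 mm wide, out to y = +-52, z 28 to 36 mm) that the lever nose presses on. Black handle bar on top, 14 mm thick (x), 66 long (y), z 68 to 80. Origin: centre of its underside. Fits the bay either way round, its y along the unit's y, 2 mm play each side.
- module_grip (a point): Middle of the module's handle bar, 74 mm above its underside and 26 mm above the body's top; to be grasped across the bar's 14 mm (the module's x).
- lever_far (a joint): Angle (rad) of the red lever at the unit's -y end: 0 = upright (closed, nose over the module's lug), 1.0 = swung fully outward (open, stop). Starts folded in (0 to 0.4) and blocks the bay, which is free from about 0.8. Stays where it is left; smooth and slippery; takes 3 to 6 N at its end, best following the arc of its tip. Swung outward, its toe pries the module up.
- lever_near (a joint): The same for the red lever at the unit's +y end; starts swung out (0.88 to 1.0).
- lever_far_hinge (a point): Hinge of lever_far: unit frame (0, -60, 46) mm, its axis along the unit's x. The lever is a bar 8 mm thick and 16 mm wide with a 10 x 19 mm ribbed finger pad at its end, 52 mm long from the hinge; upright when closed.
- lever_near_hinge (a point): Hinge of lever_near: unit frame (0, +60, 46) mm; the same lever mirrored.
- lever_far_tip (a point): On lever_far's centre line, 50 mm from its hinge: the end of the finger pad.
- lever_near_tip (a point): On lever_near's centre line, 50 mm from its hinge.
- handpiece: Bystander: grey handpiece, 26 x 194 mm, lying in front of the glass bowl.
- glue_bottle: Bystander: white glue bottle with a red spout, 34 mm across, 86 mm high, behind the unit.
- side_cutters: Bystander: side cutters with yellow sleeves, 42 x 119 mm, lying at the front left.
- needle_stand: Bystander: round cork with upright drill points, 40 mm across, 46 mm high, at the far right behind the unit.
- tweezers: Bystander: steel tweezers, 128 mm long, lying at the front edge.

How it is judged:
By the outcome, as a careful person would: the job done as asked, in the order asked, and still so for the second after the job is handed in, with the robot touching nothing.
It also fails if it takes over 67 s, if anything falls off the work surface, if the arm or the gripper's body presses on something with over 40 N, if the wrist force passes 120 N, or if a joint passes its speed limit or range.

## Robot

A 6-joint arm with a two-finger parallel gripper is mounted at the origin on a cart in front of the work surface, level with it; the furniture and walls round the work are solid. World frame = base frame: x ahead of the robot, y to its left, z up, the work surface at z = 0. Lengths are in m, angles in rad, forces in N, time in s.
With the tool pointing down it reaches from about 0.35 to 0.925 m from the base axis. Payload 6.4 kg.
Tool frame: the origin (TCP) lies between the finger pads; the fingertips stand 17 mm ahead of it and the grasp point (between the pads) lies 2 mm behind it; y points along the fingers, z is the direction in which the jaws open and shut, and the axes are right-handed (so a half turn about y gives the same grasp; the last joint's range is limited). The gripper opens to 85 mm and grips with 20 to 120 N. Pads are 22 mm wide; open, the fingers measure 114 mm over their backs; the gripper's body (76 mm by 85 mm) begins 54 mm behind the grasp point. The pads swing forward as they close: fully open they stand 13 mm farther back than shut.
Start: joints at [-0.174, 0.245, 1.558, -0, 1.339, -0.174], TCP at [0.65, 0, 0.248] pointing down, gripper open.
Joint ranges: [-3.13, 3.13], [-1.02, 2.26], [0.13, 2.54], [-0.95, 4.09], [0.21, 2.88], [-2.74, 2.74]. Speed limits (rad/s): [2.57, 2.57, 3.14, 3.14, 3.14, 3.14].

## Interface

Orientations are given as a rotation vector (axis times angle).
In Python, from plant import monitor, optics, job_done gives the robot as it stands.
- The arm moves only by the tool arm_command, never from a script. Its argument "increments" is text: rows parted by semicolons, each of 7 numbers parted by spaces: the shift along the tool's x, y, z in mm, then the turn, a rotation vector about the tool's x, y, z in rad, then the opening, from 0 (shut) to 1 (fully open). A call has 1 to 10 rows; each row is the pose to reach, as a shift and turn from the pose measured when the call began, along the tool's axes at that moment; what a row does not reach only later rows make up. A row lasts 1/12 s, in which the tool goes at most 41.7 mm and 7.16 degrees, less where a joint would pass 70% of its speed; a pose out of reach is approached as far as the arm can. A call with a gripper value outside its range is refused whole. The fingers move at their own pace and stop on an object; "newtons" is the grip in N (left out, the last holds). Time passes only in rows, so rows that repeat a pose let the fingers close. It gives the time, the measured TCP pose, the force and the opening at its end, in the units of the state.
- monitor.observe(): the state, without advancing time (a new reading comes with each control period).
- optics.read_camera(name): name is "scene" or "side" or "wrist"; returns a dict with "color" (384x512x3 uint8, red, green, blue), "z_map" (384x512 float32, m along the optical axis (not along the pixel's ray), 0 where there is no reading), "fx", "fy", "cx", "cy" (pixels), "dist_coeffs" ([k1, k2, p1, p2, k3] as OpenCV has them; the pictures are not rectified), "xyz" and "orientation" of the camera in the world; the wrist camera has in their place "hand_eye" (4x4, takes a point from camera to tool coordinates, whose origin is the TCP and whose axes are the tool frame's). Camera axes: x right, y down, z forward; pixel columns grow to the right and rows downward; lengths in m; the calibration is good to about 2 mm. A picture is of the moment at which its call begins: read the wrist's pose just before it.
- job_done(): hands the job in, once; it reports no verdict.
The state is a dict: "time_s": time; "q": joint angles; "dq": joint speeds; "joint_efforts": joint torques, N m; "position": TCP position; "tool_rot": TCP orientation; "force": force on the tool from outside, world axes, zero at the start; "ft_torque": the same for the moment, N m; "width": finger opening in m.
Only numpy, scipy, OpenCV 4.12 (cv2) and the standard library are available. Lean on these libraries where they do the work, as an engineer would, in place of code of your own. Each camera call takes 0.05 s, during which the arm holds its last target.

## Working session

There is one attempt and no reset: what is moved stays moved. The work goes in short steps, Python scripts to look and compute and a tool call to move; the robot and the scene stay as the last step left them, time stands still between calls to the robot, and variables do not carry over. Pictures are saved under pics/ and viewed, and the job is handed in when it is done.

Besides the shell and the picture viewer there is one more tool, called after "Call:" as name(argument=value, ...), one argument or row to a line, values as JSON. arm_command: Moves the arm, as the interface text tells. Its arguments: {"type":"object","properties":{"increments":{"type":"string"},"newtons":{"type":"number"}},"required":["increments"]}

```bash
ls; mkdir -p pics; cat > h.py <<'E'
import numpy as np, cv2
from scipy.spatial.transform import Rotation as R
from plant import monitor, optics, job_done
def cam(name):
    s=monitor.observe()
    c=optics.read_camera(name)
    if name=='wrist':
        T=np.eye(4);T[:3,:3]=R.from_rotvec(s['tool_rot']).as_matrix();T[:3,3]=s['position']
        M=T@np.array(c['hand_eye'])
    else:
        M=np.eye(4);o=np.array(c['orientation'],float)
        M[:3,:3]=o if o.shape==(3,3) else R.from_rotvec(o).as_matrix()
        M[:3,3]=c['xyz']
    c['M']=M
    c['K']=np.array([[c['fx'],0,c['cx']],[0,c['fy'],c['cy']],[0,0,1.]])
    c['D']=np.array(c['dist_coeffs'],float)
    return c
def save(c,fn,crop=None,scale=1):
    im=cv2.cvtColor(np.array(c['color']),cv2.COLOR_RGB2BGR)
    if crop: im=im[crop[1]:crop[3],crop[0]:crop[2]]
    if scale!=1: im=cv2.resize(im,None,fx=scale,fy=scale,interpolation=cv2.INTER_CUBIC)
    cv2.imwrite(fn,im)
def cloud(c):
    # world xyz per pixel
    h,w=c['z_map'].shape
    u,v=np.meshgrid(np.arange(w),np.arange(h))
    p=cv2.undistortPoints(np.stack([u,v],-1).reshape(-1,1,2).astype(np.float64),c['K'],c['D']).reshape(h,w,2)
    z=c['z_map'].astype(float)
    P=np.stack([p[...,0]*z,p[...,1]*z,z],-1)
    W=P@c['M'][:3,:3].T+c['M'][:3,3]
    W[z<=0]=np.nan
    return W
def ray(c,uv,zp):
    p=cv2.undistortPoints(np.array(uv,float).reshape(-1,1,2),c['K'],c['D']).reshape(-1,2)
    d=np.c_[p,np.ones(len(p))]@c['M'][:3,:3].T
    o=c['M'][:3,3]
    return o+d*((zp-o[2])/d[:,2])[:,None]
def proj(c,P):
    Mi=np.linalg.inv(c['M']); rv=R.from_matrix(Mi[:3,:3]).as_rotvec()
    return cv2.projectPoints(np.array(P,float).reshape(-1,1,3),rv,Mi[:3,3],c['K'],c['D'])[0].reshape(-1,2)
E
python3 - <<'E'
from h import *
s=monitor.observe()
print({k:np.round(v,3) for k,v in s.items()})
print(R.from_rotvec(s['tool_rot']).as_matrix().round(3))
for n in('scene','side','wrist'):
    c=cam(n);save(c,f'pics/{n}0.png');np.savez(f'{n}0.npz',**c);print(n,c['M'].round(3).tolist(),(c['z_map']>0).mean())
E
```

```text
pics
{'time_s': np.float64(0.0), 'q': array([-0.174,  0.246,  1.559, -0.   ,  1.339, -0.174]), 'dq': array([ 0.002, -0.002,  0.001, -0.002, -0.001,  0.   ]), 'joint_efforts': array([ 1.0000e-03, -4.2951e+01, -3.2612e+01, -0.0000e+00,  5.0000e-03,
       -0.0000e+00]), 'position': array([0.649, 0.   , 0.247]), 'tool_rot': array([-1.21 ,  1.211, -1.208]), 'force': array([0.597, 0.247, 0.3  ]), 'ft_torque': array([-0.005,  0.021, -0.027]), 'width': np.float64(0.085)}
[[-0.    -0.002  1.   ]
 [-1.     0.    -0.   ]
 [-0.    -1.    -0.002]]
scene [[0.739, -0.355, 0.573, -0.005], [-0.673, -0.42, 0.608, -0.574], [0.025, -0.835, -0.55, 0.621], [0.0, 0.0, 0.0, 1.0]] 0.9863688151041666
side [[0.937, -0.184, 0.297, 0.195], [-0.349, -0.536, 0.769, -0.945], [0.018, -0.824, -0.567, 0.783], [0.0, 0.0, 0.0, 1.0]] 0.996124267578125
wrist [[1.0, 0.0, -0.002, 0.651], [-0.0, -0.965, -0.264, 0.066], [-0.002, 0.264, -0.965, 0.373], [0.0, 0.0, 0.0, 1.0]] 0.9961039225260416
```

View pics/scene0.png

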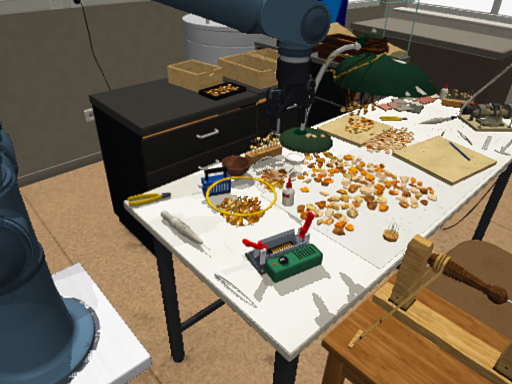

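View pics/side0.png

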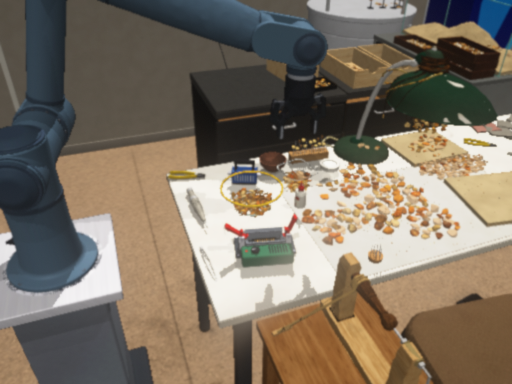

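View pics/wrist0.png

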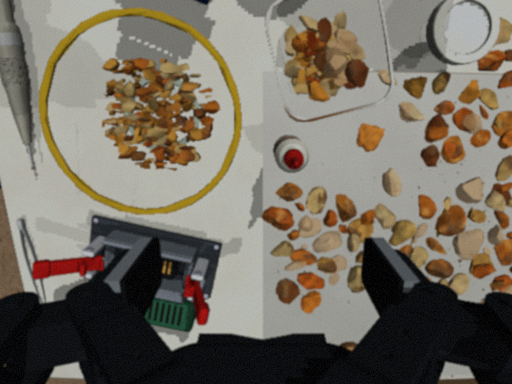

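The scene view shows the unit at about (285,255), with the near lever swung out at (255,243) and the far lever more upright at (308,222). The blue module is at (215,182), behind the glass bowl. In the wrist view the unit is at (155,265), and the module is just beyond the top edge at (170,0). Next I'll measure using the depth clouds.

```bash
python3 - <<'E'
from h import *
for n in('scene','side','wrist'):
    c=dict(np.load(f'{n}0.npz')); W=cloud(c)
    hsv=cv2.cvtColor(c['color'],cv2.COLOR_RGB2HSV); H,S,V=[hsv[...,i].astype(int) for i in range(3)]
    reg=(W[...,0]>0.35)&(W[...,0]<0.95)&(abs(W[...,1])<0.5)&(W[...,2]<0.16)
    ms={'red':((H<5)|(H>174))&(S>180)&(V>110),'blue':(H>105)&(H<125)&(S>110)&(V>50),'green':(H>60)&(H<95)&(S>100)}
    for k,m in ms.items():
        m=(m&reg&(W[...,2]>0.004)).astype(np.uint8)
        k2,l,st,ce=cv2.connectedComponentsWithStats(m)
        for i in range(1,k2):
            if st[i,4]<12: continue
            P=W[l==i]; print(n,k,st[i].tolist(),'med',np.median(P,0).round(3),'lo',np.percentile(P,3,0).round(3),'hi',np.percentile(P,97,0).round(3))
c=dict(np.load('scene0.npz'));save(c,'pics/s0c.png',(180,150,330,290),5)
c=dict(np.load('side0.npz'));save(c,'pics/sd0c.png',(180,150,310,280),5)
E
```

```text
scene red [287, 179, 4, 8, 19] med [0.676 0.004 0.072] lo [0.672 0.    0.066] hi [0.679 0.009 0.082]
scene red [298, 212, 17, 26, 140] med [ 0.581 -0.142  0.072] lo [ 0.567 -0.151  0.037] hi [ 0.59  -0.134  0.096]
scene red [243, 239, 24, 10, 115] med [ 0.444 -0.112  0.062] lo [ 0.419 -0.118  0.041] hi [ 0.478 -0.098  0.082]
scene blue [202, 175, 22, 20, 149] med [0.543 0.183 0.048] lo [0.523 0.173 0.022] hi [0.587 0.201 0.051]
scene blue [210, 180, 21, 15, 136] med [0.572 0.162 0.025] lo [0.541 0.152 0.01 ] hi [0.593 0.175 0.046]
scene green [281, 141, 8, 7, 13] med [0.929 0.256 0.011] lo [0.924 0.238 0.01 ] hi [0.937 0.281 0.013]
scene green [265, 244, 57, 38, 1178] med [ 0.498 -0.184  0.034] lo [ 0.441 -0.207  0.009] hi [ 0.559 -0.148  0.037]
side red [226, 225, 13, 8, 22] med [ 0.436 -0.111  0.069] lo [ 0.423 -0.117  0.057] hi [ 0.451 -0.105  0.081]
side blue [233, 167, 19, 5, 43] med [0.554 0.186 0.047] lo [0.532 0.178 0.045] hi [0.585 0.2   0.051]
wrist red [289, 151, 14, 11, 79] med [0.682 0.012 0.071] lo [0.676 0.007 0.069] hi [0.687 0.015 0.073]
wrist red [295, 161, 4, 4, 14] med [0.68  0.008 0.089] lo [0.679 0.007 0.087] hi [0.681 0.009 0.09 ]
wrist red [33, 256, 70, 22, 794] med [ 0.443 -0.107  0.065] lo [ 0.424 -0.118  0.042] hi [ 0.473 -0.096  0.081]
wrist red [79, 264, 6, 11, 47] med [ 0.461 -0.111  0.06 ] lo [ 0.459 -0.117  0.059] hi [ 0.464 -0.106  0.061]
wrist red [184, 276, 11, 21, 110] med [ 0.571 -0.136  0.057] lo [ 0.565 -0.143  0.036] hi [ 0.577 -0.132  0.06 ]
wrist red [198, 308, 10, 16, 121] med [ 0.593 -0.141  0.095] lo [ 0.59  -0.149  0.092] hi [ 0.598 -0.135  0.096]
wrist green [145, 298, 50, 33, 1027] med [ 0.544 -0.185  0.034] lo [ 0.516 -0.203  0.032] hi [ 0.568 -0.167  0.035]
```

View pics/s0c.png

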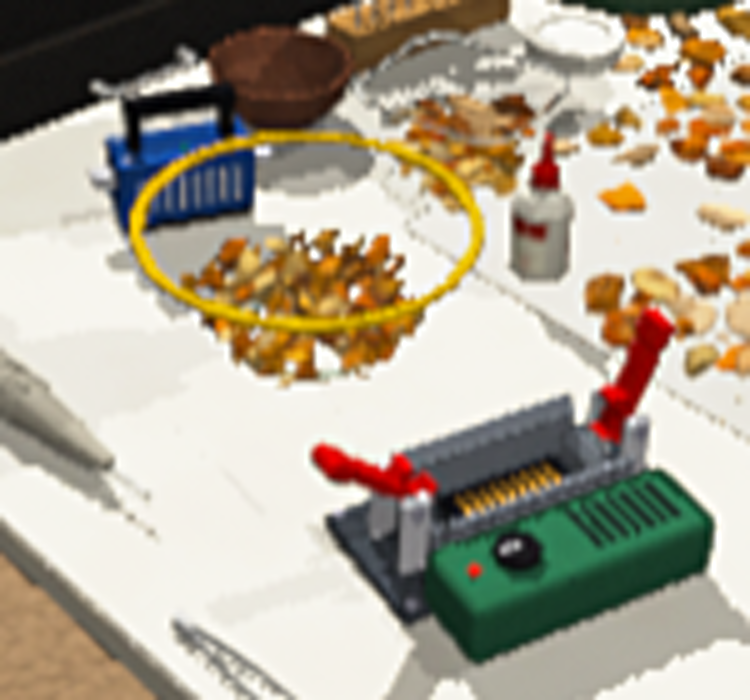

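View pics/sd0c.png

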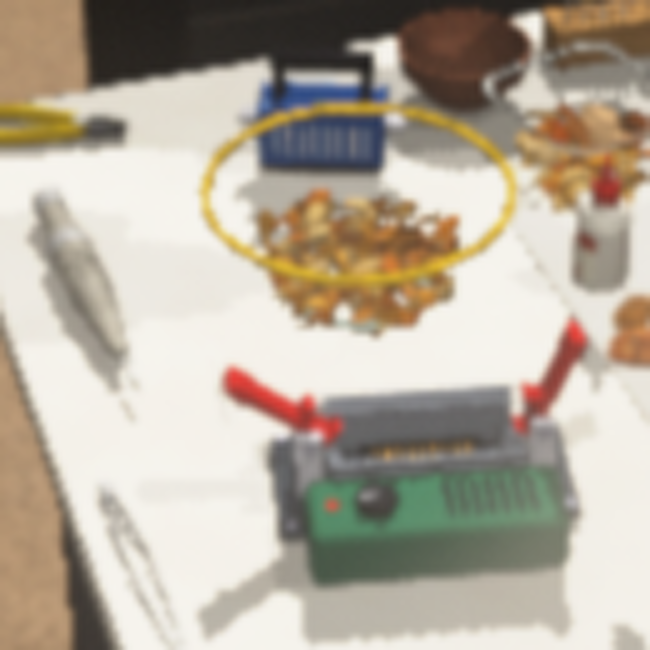

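Call:
arm_command(
  increments="40 0 -50 0 -0.12 0 1;80 0 -90 0 -0.24 0 1;110 0 -130 0 -0.36 0 1;127 0 -150 0 -0.48 0 1;127 0 -150 0 -0.6 0 1;127 0 -150 0 -0.72 0 0.6;127 0 -150 0 -0.84 0 0.3;127 0 -150 0 -0.96 0 0;127 0 -150 0 -1.08 0 0;127 0 -150 0 -1.2 0 0",
)

```text
time_s: 0.98
position: [0.4993, -0.1269, 0.2473]
tool_rot: [-1.552, 0.288, -0.285]
force: [0.4, -0.2, 0.5]
width: 0.0255
```

Call:
arm_command(
  increments="0 0 0 0 -0.12 0 0;0 0 0 0 -0.15 0 0;0 0 0 0 -0.15 0 0",
)

```text
time_s: 1.23
position: [0.4991, -0.1269, 0.2471]
tool_rot: [-1.564, 0.171, -0.167]
force: [0.4, -1.0, -0.2]
width: -0.0002
```

```bash
python3 - <<'E'
from h import *
s=monitor.observe()
print({k:np.round(v,4) for k,v in s.items()})
print(R.from_rotvec(s['tool_rot']).as_matrix().round(3))
c=cam('wrist');save(c,'pics/w1.png',None,1.5);np.savez('w1.npz',**c)
c=cam('side');np.savez('side1.npz',**c);save(c,'pics/side1.png',(180,150,310,280),5)
E
```

```text
{'time_s': np.float64(1.2333), 'q': array([-4.6920e-01, -7.2600e-02,  1.8991e+00, -4.0000e-04,  1.3175e+00,
       -1.8250e+00]), 'dq': array([-0.0005, -0.0017, -0.0026, -0.0012,  0.0028,  0.0507]), 'joint_efforts': array([-1.22000e-02, -2.93009e+01, -3.23734e+01, -2.30000e-03,
        6.00000e-03, -2.83200e-01]), 'position': array([ 0.4991, -0.1269,  0.2471]), 'tool_rot': array([-1.5637,  0.1706, -0.1667]), 'force': array([ 0.3593, -0.9502, -0.2398]), 'ft_torque': array([ 0.0301, -0.0091, -0.0068]), 'width': np.float64(-0.0002)}
[[ 0.977 -0.002  0.213]
 [-0.213  0.001  0.977]
 [-0.002 -1.     0.   ]]
```

View pics/w1.png

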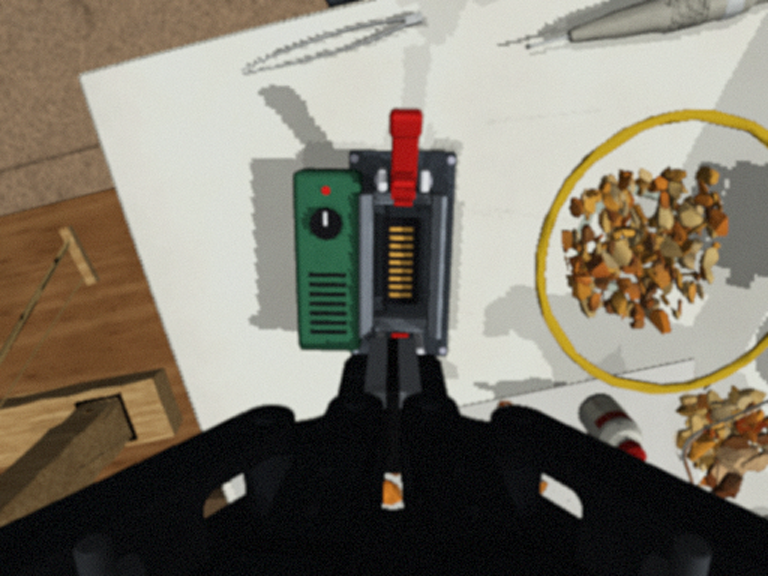

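The wrist view (1.5x scale) has the unit nearly axis-aligned. The near lever's tip is at (406,115) and its hinge at about (403,190). The far lever is hidden behind the fingers. The base screws are at (354,158), (451,159) and (443,352).

```bash
python3 - <<'E'
from h import *
c=dict(np.load('w1.npz')); W=cloud(c)
hsv=cv2.cvtColor(c['color'],cv2.COLOR_RGB2HSV); H,S,V=[hsv[...,i].astype(int) for i in range(3)]
g=(H>60)&(H<95)&(S>80)&(V>30)
g&=(W[...,2]>0.028)&(W[...,2]<0.042)
g=cv2.morphologyEx(g.astype(np.uint8),cv2.MORPH_CLOSE,np.ones((9,9)))
g=cv2.morphologyEx(g,cv2.MORPH_OPEN,np.ones((5,5)))
ys,xs=np.nonzero(g)
P=ray(c,np.c_[xs,ys],0.034)[:,:2]
r=cv2.minAreaRect((P*1000).astype(np.float32)); print('green',r, np.nanmedian(W[g>0],0))
# screws
pts=np.array([[354,158],[451,159],[443,352]])/1.5-0.17
print(ray(c,pts,0.008).round(4))
red=((H<6)|(H>172))&(S>150)&(V>80)
k,l,st,ce=cv2.connectedComponentsWithStats(red.astype(np.uint8))
for i in range(1,k):
    if st[i,4]>20: 
        Q=W[l==i];print(st[i],np.nanmedian(Q,0).round(4),np.nanpercentile(Q,3,0).round(4),np.nanpercentile(Q,97,0).round(4))
        if st[i,4]>500: 
            A=(Q-Q.mean(0));u,s_,vt=np.linalg.svd(A,full_matrices=False);print(vt[:2].round(3),s_)
save(c,'pics/w1c.png',(180,60,320,250),4)
E
```

```text
green ((504.5892028808594, -174.6593017578125), (44.10334777832031, 126.66976928710938), 76.1820068359375) [ 0.50369586 -0.17490478  0.03388567]
[[ 0.4403 -0.1425  0.008 ]
 [ 0.4555 -0.076   0.008 ]
 [ 0.5982 -0.109   0.008 ]]
[ 260   73   21   65 1115] [ 0.4444 -0.1088  0.0637] [ 0.4214 -0.1195  0.0417] [ 0.4738 -0.0979  0.0809]Traceback (most recent call last):
  File "<stdin>", line 20, in <module>
    u, s, vh = gufunc(a, signature=signature)
               ~~~~~~^^^^^^^^^^^^^^^^^^^^^^^^
    raise LinAlgError("SVD did not converge")
numpy.linalg.LinAlgError: SVD did not converge
```

View pics/side1.png

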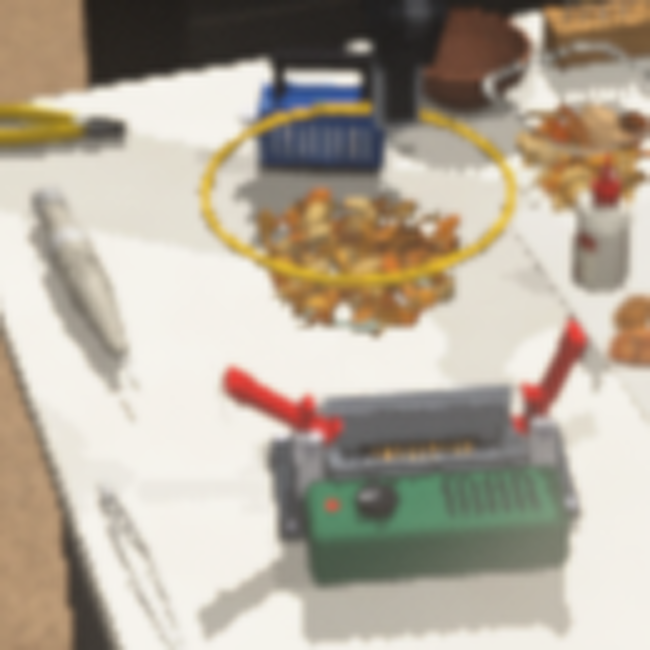

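```bash
python3 - <<'E'
from h import *
c=dict(np.load('w1.npz')); W=cloud(c)
save(c,'pics/w1c.png',(180,60,320,250),3)
yaw=np.radians(76.6);C=np.array([0.519,-0.126])
ux=np.array([np.cos(yaw),np.sin(yaw)]);uy=np.array([-ux[1],ux[0]])
d=W[...,:2]-C; X=d@ux*1e3; Y=d@uy*1e3; Z=W[...,2]*1e3
def prof(sel,A,lo,hi,step):
    for a in np.arange(lo,hi,step):
        m=sel&(A>=a)&(A<a+step)
        if m.sum()>2: print(f'{a:.0f}:{np.median(Z[m]):.0f}',end=' ')
    print()
print('x profiles');
for y in(-20,0,20): prof(abs(Y-y)<5,X,-80,45,1.5)
print('y profile'); 
for x in (-14,12):prof(abs(X-x)<3,Y,-85,85,1.5)
# wall top yaw: long wall at x>0, z 40..44
for s in(-1,1):
    m=(Z>39.5)&(Z<44.5)&(abs(Y)<35)&(X*s>17)&(X*s<36)
    p=np.polyfit(Y[m],X[m],1);print('wall',s,m.sum(),p,np.percentile(X[m],[3,50,97]))
hsv=cv2.cvtColor(c['color'],cv2.COLOR_RGB2HSV); H,S,V=[hsv[...,i].astype(int) for i in range(3)]
red=((H<6)|(H>172))&(S>150)&(V>80)&(X>-25)&(X<25)&(Z>30)
for lo in range(30,110,6):
    m=red&(Y>=lo)&(Y<lo+6)
    if m.sum()>5: print('lever y',lo,np.median(X[m]).round(1),np.ptp(X[m]).round(1),np.median(Z[m]).round(1),np.percentile(Z[m],95).round(1))
E
```

```text
x profiles
-74:32 -72:33 -71:34 -70:34 -68:34 -66:34 -65:34 -64:34 -62:34 -60:35 -59:34 -58:35 -56:34 -54:34 -53:35 -52:34 -50:34 -48:34 -47:34 -46:35 -44:34 -42:34 -41:34 -40:34 -38:34 -36:34 -35:34 -34:34 -32:33 -30:32 -29:41 -28:42 -26:41 -24:40 -23:37 -22:35 -20:10 -18:8 -17:7 -16:8 -14:8 -12:19 -11:19 -10:19 -8:19 -6:19 -5:19 -4:19 -2:19 -0:19 1:20 2:19 4:19 6:19 7:19 8:19 10:19 12:19 13:8 14:8 16:8 18:8 19:22 20:35 22:38 24:40 25:42 26:41 28:41 31:8 32:8 34:8 36:8 37:6 38:0 40:0 42:-0 43:0 44:-0 
-80:0 -74:31 -72:32 -71:34 -70:34 -68:33 -66:34 -65:34 -64:34 -62:34 -60:34 -59:34 -58:34 -56:34 -54:34 -53:34 -52:33 -50:34 -48:34 -47:34 -46:34 -44:34 -42:34 -41:34 -40:34 -38:34 -36:34 -35:34 -34:34 -32:33 -30:33 -29:40 -28:41 -26:41 -24:39 -23:37 -22:34 -20:8 -18:8 -17:8 -16:8 -14:18 -12:19 -11:19 -10:19 -8:19 -6:19 -5:19 -4:20 -2:19 -0:20 1:19 2:20 4:19 6:19 7:19 8:19 10:19 12:20 13:8 14:8 16:8 18:8 19:13 20:36 22:37 24:41 25:41 26:42 28:40 31:8 32:8 34:8 36:8 37:7 38:-1 40:-1 42:-0 43:-0 44:0 
-76:29 -74:30 -72:33 -71:33 -70:34 -68:34 -66:33 -65:34 -64:34 -62:34 -60:34 -59:34 -58
[... 1373 characters left out ...]
 29:283 30:281 32:8 34:313 35:314 36:325 38:326 40:8 41:8 42:21 44:23 46:25 47:27 48:28 50:26 52:8 53:8 54:49 56:49 58:49 59:49 60:49 62:49 64:49 65:49 66:34 68:7 70:8 71:8 72:8 74:8 76:8 77:8 78:3 80:0 82:0 83:-1 84:-0 
wall -1 293 [-9.52841472e-03 -2.62238702e+01] [-28.80237186 -26.54467719 -23.63522123]
wall 1 288 [-3.61076146e-03  2.61559222e+01] [23.91624562 26.06987008 28.43951816]
lever y 42 -0.4 10.7 44.6 45.8
lever y 48 -0.5 14.8 42.6 44.2
lever y 54 -1.0 15.3 58.8 61.6
lever y 60 -0.2 15.3 58.1 61.3
lever y 66 -0.3 15.0 57.8 60.1
lever y 72 -0.6 15.5 62.5 64.7
lever y 78 -0.8 15.2 67.3 69.8
lever y 84 -0.2 15.4 72.8 76.2
lever y 90 -0.4 17.1 78.0 80.2
lever y 96 -0.8 16.7 80.3 81.4
```

View pics/w1c.png

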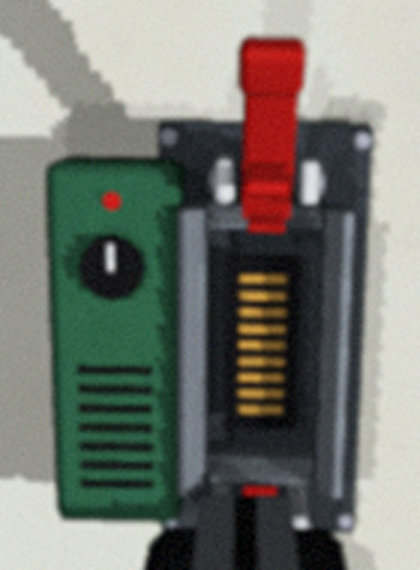

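The unit fits well: centre at (0.519,-0.126), x-axis yaw about 76.9°, walls at ±26 and base edge at y=78, all matching the given sizes. The far lever is at about 0.33 rad. I'll write a converter from unit or world targets to tool increments.

```bash
cat >> h.py <<'E'
UY=np.radians(76.9);UC=np.array([0.519,-0.126,0])
UR=R.from_euler('z',UY).as_matrix()
def u2w(p): return UC+UR@(np.array(p,float)/1000)
def inc(targets,yaw=UY,flip=False):
    """targets: world TCP (m), yaw of tool z axis; prints tool increments mm"""
    s=monitor.observe(); Rt=R.from_rotvec(s['tool_rot']).as_matrix()
    zz=np.array([np.cos(yaw),np.sin(yaw),0]); yy=np.array([0,0,-1.]); xx=np.cross(yy,zz)
    Rd=np.c_[xx,yy,zz]; rv=R.from_matrix(Rt.T@Rd).as_rotvec()
    for t in targets:
        print((Rt.T@(np.array(t)-s['position'])*1e3).round(1),rv.round(3))
E
python3 - <<'E'
from h import *
T=[[0,-45,225],[0,-45,102.5]]
for th in(.25,.33,.5,.6,.7,.78,.86,.92,.96):
    T.append([0,-60-40*np.sin(th)+5*np.cos(th)+11,46+40*np.cos(th)+5*np.sin(th)+17])
inc([u2w(t) for t in T])
c=dict(np.load('w1.npz')); W=cloud(c)
# finger depth in tool coordinates
P=np.linalg.inv(c['hand_eye'])
h=c['hand_eye'];u,v=np.meshgrid(np.arange(512),np.arange(384))
p=cv2.undistortPoints(np.stack([u,v],-1).reshape(-1,1,2).astype(float),c['K'],c['D']).reshape(384,512,2);z=c['z_map']
Q=np.stack([p[...,0]*z,p[...,1]*z,z],-1)@h[:3,:3].T+h[:3,3]
m=(z>0)&(z<.22)&(abs(Q[...,2])<.02)&(Q[...,1]>-.03)
print('finger near face x,y,z',np.percentile(Q[m],[1,5,25,50,75,95,99],axis=0).round(4))
E
```

```text
[64.2 22.   4.6] [-0.     0.012 -0.002]
[ 64.5 144.5   4.5] [-0.     0.012 -0.002]
[ 73.6 143.9   4.4] [-0.     0.012 -0.002]
[ 76.8 144.5   4.4] [-0.     0.012 -0.002]
[ 83.3 146.4   4.3] [-0.     0.012 -0.002]
[ 87.  148.1   4.3] [-0.     0.012 -0.002]
[ 90.5 150.1   4.2] [-0.     0.012 -0.002]
[ 93.1 151.9   4.2] [-0.     0.012 -0.002]
[ 95.6 154.    4.2] [-0.     0.012 -0.002]
[ 97.4 155.7   4.1] [-0.     0.012 -0.002]
[ 98.5 156.8   4.1] [-0.     0.012 -0.002]
finger near face x,y,z [[-0.0125 -0.0299 -0.0185]
 [-0.0118 -0.0295 -0.0135]
 [-0.0101 -0.025  -0.0059]
 [-0.0095 -0.0173 -0.0009]
 [-0.0057 -0.0035  0.0039]
 [ 0.0054  0.0082  0.0119]
 [ 0.0106  0.0119  0.0181]]
```

Call:
arm_command(
  increments="35 20 4 0 0.012 0 0;64 50 4 0 0.012 0 0;64 90 4 0 0.012 0 0;64 130 4 0 0.012 0 0;64 145 4 0 0.012 0 0;64 145 4 0 0.012 0 0",
  newtons=60,
)

```text
time_s: 1.83
position: [0.5587, -0.135, 0.0964]
tool_rot: [-1.56, 0.19, -0.17]
force: [0.2, -0.1, -0.0]
width: -0.0
```

```bash
python3 - <<'E'
from h import *
T=[]
for th in(.25,.33,.42,.5,.6,.7,.78,.86,.92,.96):
    T.append([0,-60-40*np.sin(th)+5*np.cos(th)+11,46+40*np.cos(th)+5*np.sin(th)+17])
inc([u2w(t) for t in T])
for n,cr in(('side',(220,190,310,280)),('scene',(230,180,340,290))):
    c=cam(n);save(c,f'pics/{n}2.png',cr,5)
E
```

```text
[13.2 -6.7 -0.2] [-0.002 -0.    -0.013]
[16.4 -6.3 -0.2] [-0.002 -0.    -0.013]
[19.9 -5.4 -0.2] [-0.002 -0.    -0.013]
[23.  -4.4 -0.2] [-0.002 -0.    -0.013]
[26.7 -2.8 -0.2] [-0.002 -0.    -0.013]
[30.2 -0.8 -0.2] [-0.002 -0.    -0.013]
[32.8  1.  -0.2] [-0.002 -0.    -0.013]
[35.3  3.1 -0.2] [-0.002 -0.    -0.013]
[37.1  4.7 -0.2] [-0.002 -0.    -0.013]
[38.2  5.9 -0.2] [-0.002 -0.    -0.013]
```

View pics/scene2.png

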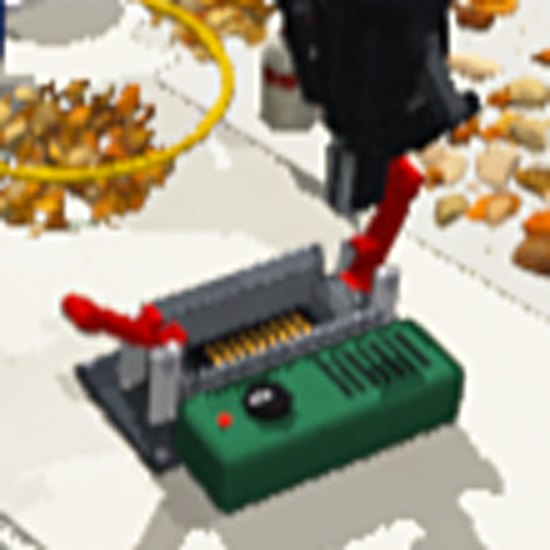

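View pics/side2.png

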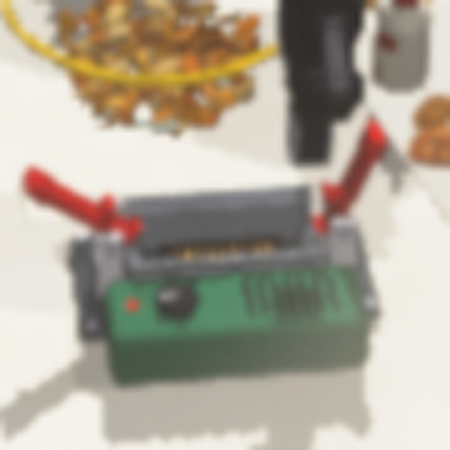

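Both views show the shut fingers inside, next to the far lever's pad. I'll push it outward along the arc.

Call:
arm_command(
  increments="13 -7 0 0 0 -0.012 0;16 -6 0 0 0 -0.012 0;20 -5 0 0 0 -0.012 0;23 -4 0 0 0 -0.012 0;27 -3 0 0 0 -0.012 0;30 -1 0 0 0 -0.012 0;33 1 0 0 0 -0.012 0;35 3 0 0 0 -0.012 0;37 5 0 0 0 -0.012 0;38 6 0 0 0 -0.012 0",
)

```text
time_s: 2.77
position: [0.5994, -0.1453, 0.0955]
tool_rot: [-1.564, 0.173, -0.187]
force: [-0.8, 0.3, 2.7]
width: 0.0001
```

Call:
arm_command(
  increments="0 0 0 0 0 0 0;0 0 0 0 0 0 0",
)

```text
time_s: 2.93
position: [0.5993, -0.1452, 0.0951]
tool_rot: [-1.564, 0.173, -0.186]
force: [0.1, -0.3, 1.0]
width: 0.0001
```

```bash
python3 - <<'E'
from h import *
s=monitor.observe();print((UR.T@(s['position']-UC)*1e3).round(1),s['force'])
for n,cr in(('side',(220,190,310,280)),('scene',(230,180,340,290))):
    c=cam(n);save(c,f'pics/{n}3.png',cr,5)
E
```

```text
[ -0.5 -82.6  95.1] [ 0.118734   -0.26798355  1.01394951]
```

View pics/scene3.png

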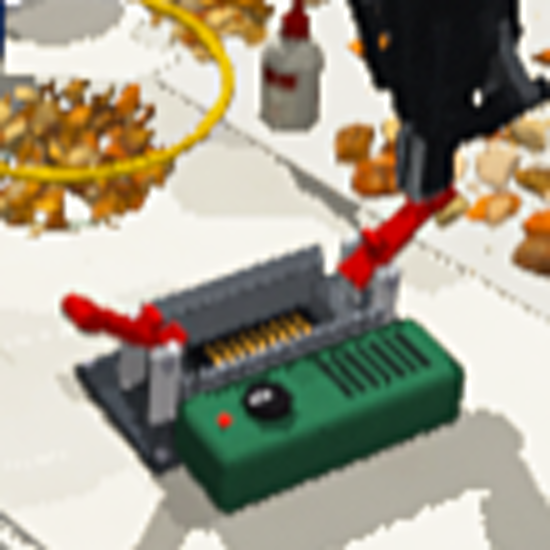

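View pics/side3.png

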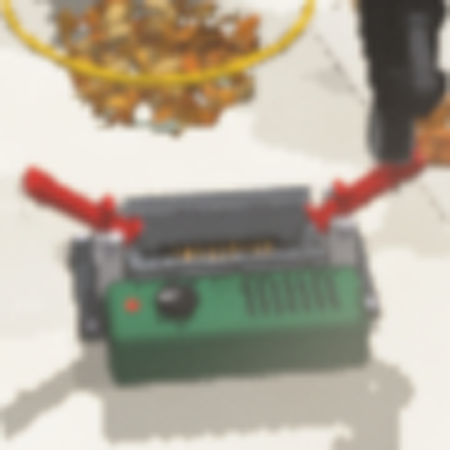

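The far lever now leans out symmetrically with the near one (side view: tip at about (420,160), and (35,180) for the near tip), so the bay is free. Now to the module.

Call:
arm_command(
  increments="0 -40 0 0 0 0 0;-10 -80 20 0 0 0 0;-30 -115 50 0 0 0 0.5;-50 -140 90 0 0 0 1;-70 -165 130 0 0 0 1;-90 -175 170 0 0 0 1;-110 -175 210 0 0 0 1;-130 -175 250 0 0 0 1;-140 -175 290 0 0 0 1;-140 -175 296 0 0 0 1",
)

```text
time_s: 3.87
position: [0.5276, 0.1747, 0.2692]
tool_rot: [-1.563, 0.173, -0.187]
force: [0.4, -0.1, 0.6]
width: 0.0855
```

Call:
arm_command(
  increments="0 0 0 0 0 0 1;0 0 0 0 0 0 1",
)

```text
time_s: 4.03
position: [0.5267, 0.1768, 0.269]
tool_rot: [-1.564, 0.17, -0.184]
force: [-0.1, 0.2, 0.1]
width: 0.0855
```

```bash
python3 - <<'E'
from h import *
s=monitor.observe();print(s['position'],s['force'],s['dq'].round(3),s['q'].round(2));print(R.from_rotvec(s['tool_rot']).as_matrix().round(3))
c=cam('wrist');save(c,'pics/w4.png',None,1.5);np.savez('w4.npz',**c)
W=cloud(c)
hsv=cv2.cvtColor(c['color'],cv2.COLOR_RGB2HSV); H,S,V=[hsv[...,i].astype(int) for i in range(3)]
b=(H>103)&(H<127)&(S>90)&(V>40)
for zl,zh in((.04,.053),(.062,.09)):
    m=(W[...,2]>zl)&(W[...,2]<zh)&(abs(W[...,0]-.555)<.08)&(abs(W[...,1]-.185)<.07)
    if zl<.05:m&=b
    else: m&=(V<70)
    m=cv2.morphologyEx(m.astype(np.uint8),cv2.MORPH_CLOSE,np.ones((7,7)))
    m=cv2.morphologyEx(m,cv2.MORPH_OPEN,np.ones((3,3)))
    k,l,st,ce=cv2.connectedComponentsWithStats(m);i=1+st[1:,4].argmax();m=l==i
    ys,xs=np.nonzero(m);zz=np.nanmedian(W[m][:,2]);
    P=ray(c,np.c_[xs,ys],zz)[:,:2];print(st[i],zz,cv2.minAreaRect((P*1000).astype(np.float32)),np.median(P,0))
E
```

```text
[0.52671963 0.17682029 0.26902466] [-0.12545123  0.15100298  0.12036041] [-0.06   0.002  0.005 -0.011  0.    -0.013] [ 0.12  0.    1.79 -0.    1.35 -1.22]
[[ 0.975  0.009  0.223]
 [-0.223 -0.001  0.975]
 [ 0.009 -1.     0.001]]
[ 255  152   44   74 1448] 0.04795960006568842 ((564.8607177734375, 182.7657012939453), (35.5454216003418, 79.02734375), 67.64976501464844) [0.55739946 0.1823664 ]
[266 166  24  64 914] 0.07967594384489113 ((564.44970703125, 182.98739624023438), (14.25631332397461, 65.53805541992188), 67.37641143798828) [0.56298599 0.18356581]
```

View pics/w4.png

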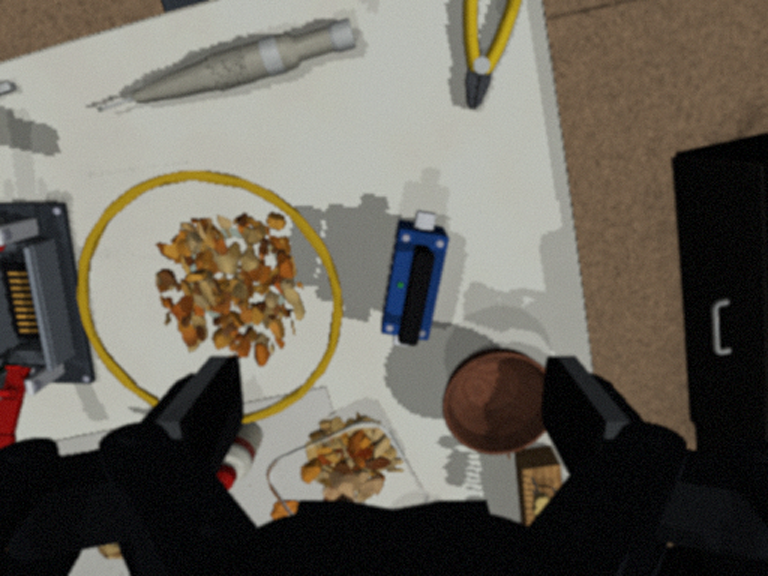

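Module found: centre (0.5645,0.183), x-axis yaw 67.5°. The body measures 35.5x79 at z 48 mm and the bar 14.3x65.5 at z 80 mm, matching the specs. The brown bowl at (500,400) and the glass bowl rim at (340,290) are its neighbours, so I'll check clearances.

```bash
python3 - <<'E'
from h import *
c=dict(np.load('w4.npz'));W=cloud(c)
y=np.radians(67.5);ux=np.array([np.cos(y),np.sin(y)]);uy=np.array([-ux[1],ux[0]])
d=(W[...,:2]-[.5645,.183])*1e3;X=d@ux;Y=d@uy;Z=W[...,2]*1e3
for s in(1,-1):
  for a in range(20,90,6):
    m=(X*s>=a)&(X*s<a+6)&(abs(Y)<45)&(Z<150)
    m2=(X*s>=a)&(X*s<a+6)&(abs(Y)<14)&(Z<150)
    if m.sum(): print(s,a,np.percentile(Z[m],99).round(0), np.percentile(Z[m2],99).round() if m2.sum() else None)
inc([[.5645,.183,.16],[.5645,.183,.072]],yaw=y)
# glass rim height via yellow in scene/side/w1
for n in('scene0','side0','w1','w4'):
    c=dict(np.load(n+'.npz'));W=cloud(c);hsv=cv2.cvtColor(c['color'],cv2.COLOR_RGB2HSV);H,S,V=[hsv[...,i].astype(int) for i in range(3)]
    m=(H>20)&(H<30)&(S>180)&(V>120)&(abs(W[...,0]-.56)<.13)&(abs(W[...,1]-.05)<.12);print(n,m.sum(),np.nanpercentile(W[m],[3,50,97],axis=0).round(3).tolist())
E
```

```text
1 20 2.0 1.0
1 26 2.0 2.0
1 32 2.0 2.0
1 38 2.0 1.0
1 44 1.0 2.0
1 50 2.0 2.0
1 56 1.0 1.0
1 62 2.0 1.0
1 68 1.0 2.0
1 74 38.0 2.0
1 80 40.0 1.0
1 86 40.0 2.0
-1 20 2.0 2.0
-1 26 2.0 1.0
-1 32 1.0 1.0
-1 38 1.0 1.0
-1 44 75.0 74.0
-1 50 75.0 75.0
-1 56 75.0 75.0
-1 62 75.0 74.0
-1 68 75.0 2.0
-1 74 75.0 1.0
-1 80 75.0 2.0
-1 86 75.0 40.0
[ 33.8 109.2  15.8] [-0.001  0.166  0.009]
[ 33.  197.2  15.8] [-0.001  0.166  0.009]
scene0 391 [[0.454, -0.042, 0.025], [0.523, 0.029, 0.074], [0.642, 0.132, 0.076]]
side0 66 [[0.477, -0.046, 0.024], [0.522, -0.033, 0.073], [0.627, 0.122, 0.075]]
w1 2063 [[0.454, -0.043, 0.072], [0.511, 0.012, 0.074], [0.628, 0.097, 0.075]]
w4 2193 [[0.455, -0.041, 0.072], [0.513, 0.06, 0.074], [0.627, 0.133, 0.075]]
```

Call:
arm_command(
  increments="16 40 8 0 0.08 0 0.4;33 80 16 0 0.166 0.009 0.4;33 110 16 0 0.166 0.009 0.4;33 130 16 0 0.166 0.009 0.4;33 130 16 0 0.166 0.009 0.4;33 130 16 0 0.166 0.009 0.4",
)

```text
time_s: 4.58
position: [0.5636, 0.1818, 0.1381]
tool_rot: [-1.548, 0.312, -0.308]
force: [0.4, -0.1, 0.9]
width: 0.0343
```

```bash
python3 - <<'E'
from h import *
s=monitor.observe();print(s['position'],s['width'],s['dq'].round(3))
inc([[.5645,.183,.072]],yaw=np.radians(67.5))
E
```

```text
[0.56359852 0.18180055 0.13811458] 0.03431536554668406 [ 0.01  -0.045 -0.051 -0.    -0.002  0.   ]
[ 0.6 66.1  1.5] [ 0.    -0.003 -0.003]
```

Call:
arm_command(
  increments="1 25 1 0 -0.003 0 0.4;1 45 1 0 -0.003 0 0.4;1 60 1 0 -0.003 0 0.4;1 66 1 0 -0.003 0 0.4;1 66 1 0 -0.003 0 0.4;1 66 1 0 -0.003 0 0.4",
)

```text
time_s: 5.08
position: [0.5661, 0.1822, 0.0741]
tool_rot: [-1.548, 0.308, -0.308]
force: [1.3, -0.1, 1.2]
width: 0.0348
```

```bash
python3 - <<'E'
from h import *
s=monitor.observe();print(s['position'],s['width'],s['dq'].round(3))
inc([[.5645,.183,.072]],yaw=np.radians(67.5))
for n,cr in(('side',(210,140,310,215)),('scene',(180,130,300,220))):
    c=cam(n);save(c,f'pics/{n}5.png',cr,5)
E
```

```text
[0.56611295 0.18218186 0.07411688] 0.034760333819804416 [ 0.005 -0.01  -0.009  0.003 -0.004  0.   ]
[-1.8  2.1  0.1] [-0.001 -0.    -0.   ]
```

View pics/side5.png

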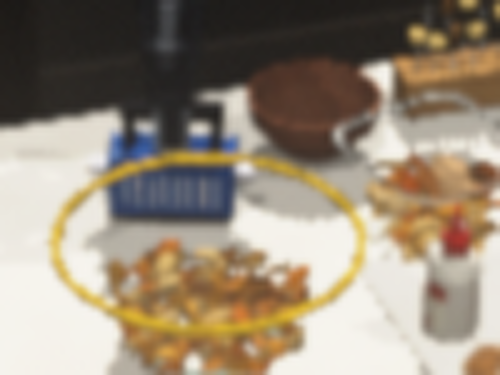

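The fingers straddle the middle of the bar at about (175,120). I'll close and lift.

Call:
arm_command(
  increments="-2 2 0 0 0 0 0.2;-2 2 0 0 0 0 0;-2 2 0 0 0 0 0;-2 2 0 0 0 0 0;-2 2 0 0 0 0 0;-2 -8 0 0 0 0 0;-2 -30 0 0 0 0 0;-2 -60 0 0 0 0 0;-2 -90 0 0 0 0 0;-2 -110 0 0 0 0 0",
  newtons=70,
)

```text
time_s: 6.02
position: [0.5646, 0.183, 0.187]
tool_rot: [-1.547, 0.306, -0.31]
force: [0.0, -0.9, -2.3]
width: 0.0126
```

```bash
python3 - <<'E'
from h import *
s=monitor.observe();print(s['position'],s['width'],s['force'])
inc([[.5645,.183,.19],u2w([0,0,190])],yaw=UY)
c=cam('wrist');save(c,'pics/w6.png')
c=cam('side');save(c,'pics/side6.png',(190,80,320,215),5)
E
```

```text
[0.56459735 0.18301873 0.18701976] 0.012601079762623405 [ 0.04327504 -0.91671286 -2.29507452]
[-0.1 -3.  -0. ] [-0.002 -0.164  0.002]
[  76.    -3.4 -303. ] [-0.002 -0.164  0.002]
```

View pics/w6.png

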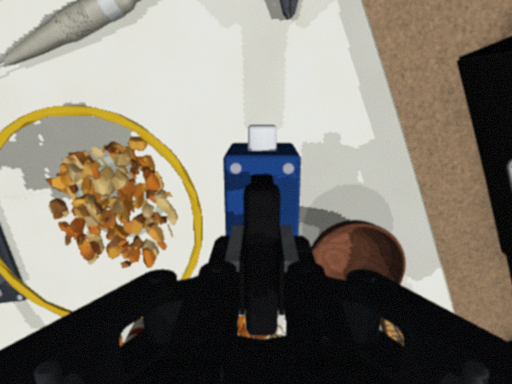

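View pics/side6.png

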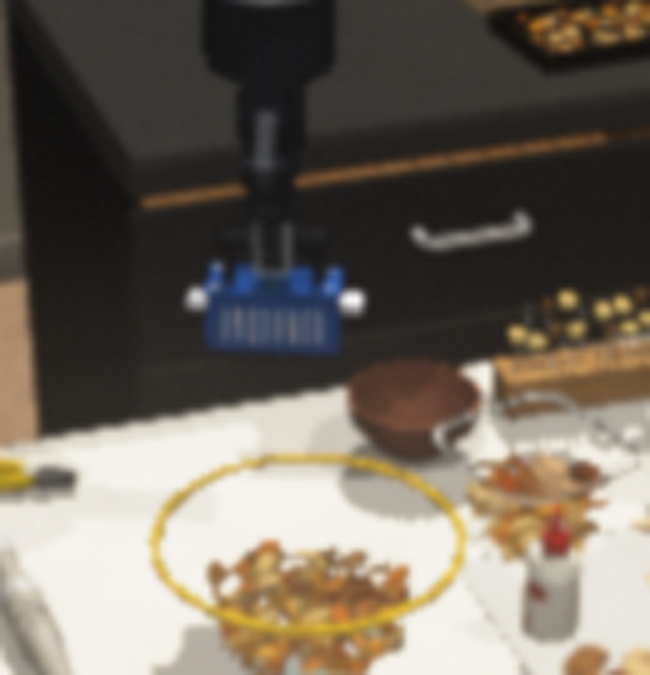

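The module is held level. Carrying it over the unit.

Call:
arm_command(
  increments="8 -3 -30 0 -0.04 0 0;17 -3 -68 0 -0.1 0 0;27 -3 -106 0 -0.164 0 0;37 -3 -144 0 -0.164 0 0;46 -3 -182 0 -0.164 0 0;56 -3 -220 0 -0.164 0 0;65 -3 -256 0 -0.164 0 0;73 -3 -285 0 -0.164 0 0;76 -3 -300 0 -0.164 0 0;76 -3 -303 0 -0.164 0 0",
)

```text
time_s: 6.95
position: [0.5191, -0.128, 0.1885]
tool_rot: [-1.56, 0.178, -0.186]
force: [0.7, 0.1, -1.8]
width: 0.0126
```

Call:
arm_command(
  increments="0 0 0 0 0 0 0;0 0 0 0 0 0 0;0 0 0 0 0 0 0",
)

```text
time_s: 7.2
position: [0.5186, -0.1267, 0.1872]
tool_rot: [-1.559, 0.179, -0.183]
force: [0.0, 0.6, -3.5]
width: 0.0127
```

```bash
python3 - <<'E'
from h import *
s=monitor.observe();print(s['position'],s['width'],s['force'],s['dq'].round(3));print(R.from_rotvec(s['tool_rot']).as_matrix().round(3))
c=cam('wrist');save(c,'pics/w7.png',None,1.5);np.savez('w7.npz',**c)
T=np.array(c['hand_eye']);Wd=cloud(c)
M=c['M'];s0=monitor.observe()
Tw=M@np.linalg.inv(T)
Q=(Wd-Tw[:3,3])@Tw[:3,:3]*1e3
hsv=cv2.cvtColor(c['color'],cv2.COLOR_RGB2HSV); H,S,V=[hsv[...,i].astype(int) for i in range(3)]
b=(H>103)&(H<127)&(S>90)&(V>40)&(c['z_map']<.25)
print('blue tool frame',np.nanpercentile(Q[b],[2,50,98],axis=0).round(1))
top=b&(Q[...,1]<35)
ys,xs=np.nonzero(top);P=Q[top][:,[0,2]];print('top',cv2.minAreaRect(P.astype(np.float32)),np.median(Q[top][:,1]))
m=b&(Q[...,1]<30)
for xx in (-38,-34,-30,-26,-22):
    k=m&(abs(Q[...,0]-xx)<2)
    if k.any():print(xx,Q[k][:,2].min().round(1),Q[k][:,2].max().round(1),np.median(Q[k][:,1]).round(1))
w=(S<60)&(V>120)&(c['z_map']<.25)&(abs(Q[...,2])<15)
print('lug',w.sum(),np.nanpercentile(Q[w],[3,50,97],axis=0).round(1))
inc([u2w([0,0,190])])
E
```

```text
[ 0.51857714 -0.12669825  0.18724394] 0.012656721989662665 [ 0.00760379  0.61233018 -3.50952998] [ 0.01  -0.009 -0.011 -0.    -0.002 -0.001]
[[ 0.973  0.003  0.229]
 [-0.229  0.004  0.973]
 [ 0.002 -1.     0.005]]
blue tool frame [[-38.9  12.8 -18.1]
 [-27.8  26.    0.1]
 [ -2.9  51.3  16.4]]
top ((-18.985450744628906, -0.7709331512451172), (35.99234390258789, 40.38121032714844), 89.60862731933594) 25.929641348763553
-38 -18.3 16.7 26.3
-34 -18.4 16.9 25.8
-30 -18.5 16.9 25.8
-26 -18.7 17.1 25.8
-22 -18.7 16.7 25.9
lug 990 [[-99.  -28.8 -13.1]
 [-43.5  37.7  -1.1]
 [ 11.7 110.8  11.6]]
[-0.  -2.3  0.7] [-0.004 -0.002  0.003]
```

View pics/w7.png

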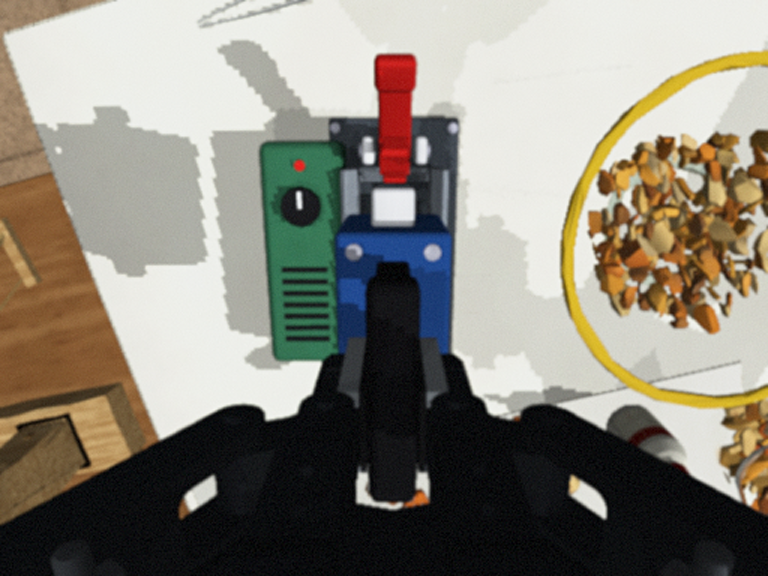

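```bash
python3 - <<'E'
from h import *
c=dict(np.load('w7.npz'));W=cloud(c)
d=(W-UC)@UR*1e3;X,Y,Z=d[...,0],d[...,1],d[...,2]
Tw=c['M']@np.linalg.inv(c['hand_eye']);print('tcp unit',UR.T@(Tw[:3,3]-UC)*1e3)
hsv=cv2.cvtColor(c['color'],cv2.COLOR_RGB2HSV); H,S,V=[hsv[...,i].astype(int) for i in range(3)]
b=(H>103)&(H<127)&(S>90)&(V>40)&(Z>125)
t=b&(Z>155)
for y in(26,30,34,38):
    k=t&(abs(Y-y)<2);print('mod x edges',y,X[k].min().round(1),X[k].max().round(1),'mid',((X[k].min()+X[k].max())/2).round(2))
print('mod Y max',np.percentile(Y[t],[95,99,100]).round(1), 'top z',np.median(Z[t]))
lug=(S<60)&(V>120)&(Z>120)&(Z<170)&(abs(X)<12)&(Y>30);print('lug',np.percentile(Y[lug],[1,50,99]).round(1),np.percentile(X[lug],[1,99]).round(1),np.median(Z[lug]))
# unit: wall, base edge
for s in(1,-1):
    m=(Z>39.5)&(Z<44.5)&(Y>30)&(Y<60)&(X*s>17)&(X*s<36);print('wall',s,m.sum(),np.median(X[m]) if m.any() else None)
m=(Z>47)&(Z<52)&(Y>45)&(Y<75);print('bracket',X[m].min(),X[m].max(),np.percentile(X[m],[2,98]),np.percentile(Y[m],[2,98]))
m=(Z>5)&(Z<11)&(Y>60)&(Y<90)&(abs(X)<45);print('base',np.percentile(X[m],[1,99]),np.percentile(Y[m],[99,100]))
inc([u2w([0,0,120]),u2w([0,0,88])])
E
```

```text
tcp unit [ -0.77592079   0.2535985  187.24393556]
mod x edges 26 -19.3 16.5 mid -1.4
mod x edges 30 -19.1 16.4 mid -1.37
mod x edges 34 -18.9 16.3 mid -1.33
mod x edges 38 -18.9 16.1 mid -1.39
mod Y max [38.6 39.1 39.3] top z 161.27965446302275
lug [31.3 44.5 50.7] [-11.4  11.7] 149.40999294129344
wall 1 140 26.41031702411678
wall -1 151 -26.27417111788873
bracket -17.32175817477988 17.911652206611624 [-16.81992545  17.37344661] [54.03993108 67.35400763]
base [-37.4282685   37.42337696] [78.54949818 78.64906427]
[-0.2 67.7  0.4] [-0.004 -0.002  0.003]
[-0.3 99.7  0.3] [-0.004 -0.002  0.003]
```

In the same picture the module sits about 1.4 mm toward -x and 1 mm toward -y of the bay, so I'll correct that while lowering.

Call:
arm_command(
  increments="-1 20 1.5 -0.004 -0.002 0.003 0;-1 45 1.5 -0.004 -0.002 0.003 0;-1 60 1.5 -0.004 -0.002 0.003 0;-1 62 1.5 -0.004 -0.002 0.003 0;-1 62 1.5 -0.004 -0.002 0.003 0;-1 62 1.5 -0.004 -0.002 0.003 0",
)

```text
time_s: 7.75
position: [0.5193, -0.1246, 0.1267]
tool_rot: [-1.563, 0.178, -0.18]
force: [-0.3, 0.2, -2.8]
width: 0.0128
```

```bash
python3 - <<'E'
from h import *
s=monitor.observe();print((UR.T@(s['position']-UC)*1e3).round(2),s['force'],s['dq'].round(3))
c=cam('wrist');save(c,'pics/w8.png',(150,50,400,300),2.4);W=cloud(c)
d=(W-UC)@UR*1e3;X,Y,Z=d[...,0],d[...,1],d[...,2]
hsv=cv2.cvtColor(c['color'],cv2.COLOR_RGB2HSV); H,S,V=[hsv[...,i].astype(int) for i in range(3)]
t=(H>103)&(H<127)&(S>90)&(V>40)&(Z>92)
for y in(26,30,34,38):
    k=t&(abs(Y-y)<2)
    if k.any():print('mod x edges',y,X[k].min().round(1),X[k].max().round(1),'mid',((X[k].min()+X[k].max())/2).round(2))
print('mod Y max',np.percentile(Y[t],[95,99,100]).round(1), 'top z',np.median(Z[t]))
for s in(1,-1):
    m=(Z>39.5)&(Z<44.5)&(Y>30)&(Y<60)&(X*s>17)&(X*s<36);print('wall',s,m.sum(),np.median(X[m]) if m.any() else None)
m=(Z>5)&(Z<11)&(Y>60)&(Y<90)&(abs(X)<45);print('base',np.percentile(X[m],[1,99]),np.percentile(Y[m],[99,100]))
inc([u2w([0,0,92])])
c=cam('scene');save(c,'pics/scene8.png',(230,180,340,290),5)
E
```

```text
[1.4600e+00 8.0000e-02 1.2667e+02] [-0.2628008   0.17758195 -2.79309753] [-0.005 -0.014 -0.015 -0.001 -0.002 -0.001]
mod x edges 26 -17.3 18.5 mid 0.61
mod x edges 30 -17.0 18.4 mid 0.68
mod x edges 34 -17.5 18.3 mid 0.39
mod x edges 38 -17.4 18.1 mid 0.32
mod Y max [38.7 38.9 39.2] top z 100.68767855686798
wall 1 225 26.084199072904518
wall -1 229 -26.289901210987495
base [-37.18608073  37.49431023] [78.08349143 78.19981855]
[-0.4 35.2 -1.3] [0.    0.001 0.003]
```

View pics/scene8.png

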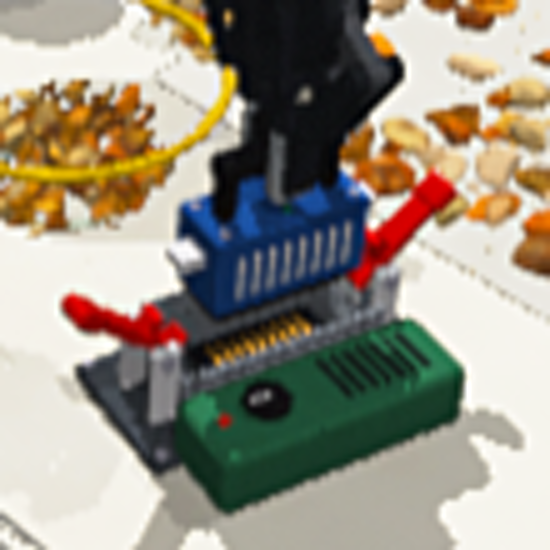

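View pics/w8.png

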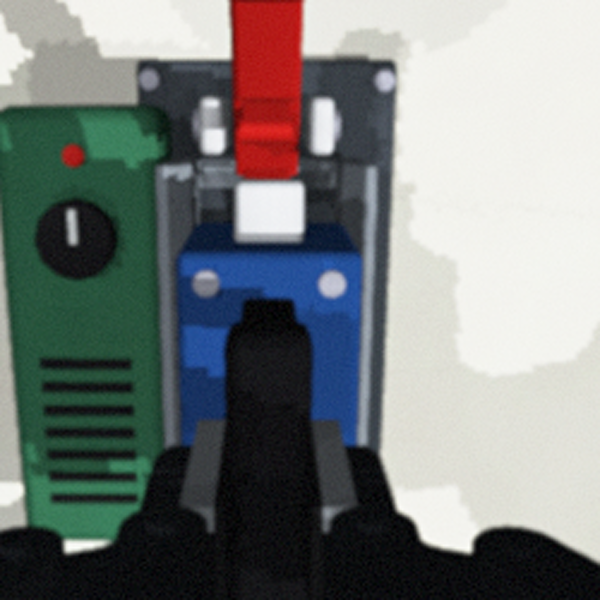

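Both views show the module squarely over the bay, within 1 mm. Lowering with a small trim, slowly.

Call:
arm_command(
  increments="-0.5 8 -0.6 0 0 0.003 0;-0.5 14 -0.6 0 0 0.003 0;-0.5 19 -0.6 0 0 0.003 0;-0.5 23 -0.6 0 0 0.003 0;-0.5 27 -0.6 0 0 0.003 0;-0.5 31 -0.6 0 0 0.003 0;-0.5 34 -0.6 0 0 0.003 0;-0.5 36 -0.6 0 0 0.003 0;-0.5 36 -0.6 0 0 0.003 0",
)

```text
time_s: 8.6
position: [0.5192, -0.1256, 0.0917]
tool_rot: [-1.563, 0.18, -0.179]
force: [-2.2, 1.0, 2.5]
width: 0.013
```

```bash
python3 - <<'E'
from h import *
s=monitor.observe();print((UR.T@(s['position']-UC)*1e3).round(2),s['force'],s['dq'].round(3),s['width'])
c=cam('wrist');save(c,'pics/w9.png',(150,50,400,300),2.4)
c=cam('scene');save(c,'pics/scene9.png',(230,180,340,290),5)
E
```

```text
[ 0.46 -0.1  91.72] [-2.21560942  1.00172657  2.54684043] [-0.    -0.007 -0.004 -0.002 -0.005  0.002] 0.012987170535768896
```

View pics/scene9.png

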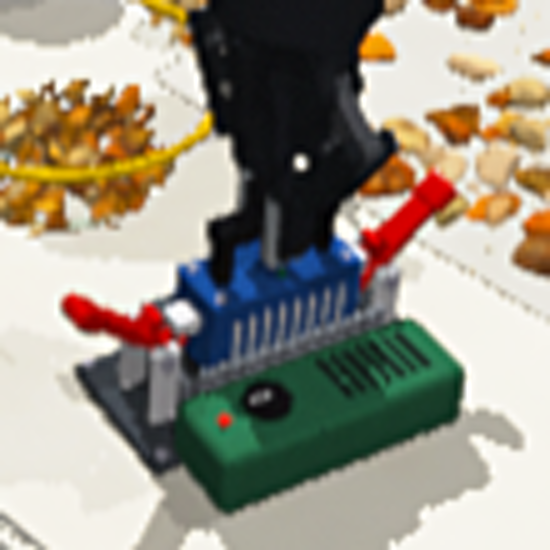

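View pics/w9.png

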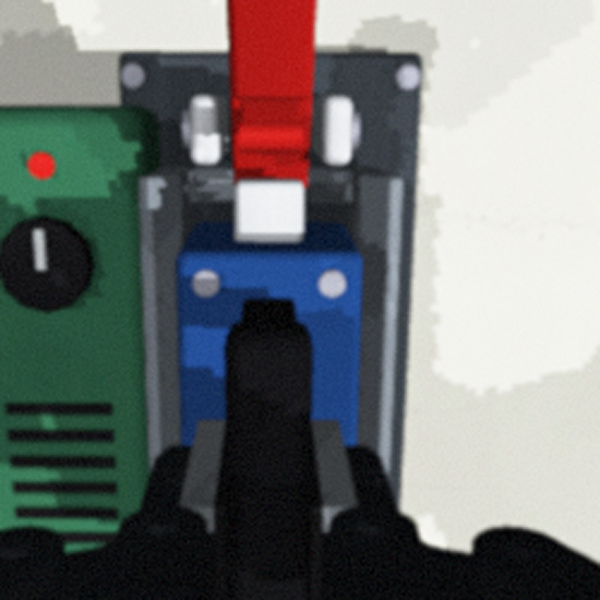

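The module is down in the bay against the springs (about 5 N of upward force), with both lugs between the levers. I'll press slightly, release, and rise.

Call:
arm_command(
  increments="0 2 0 0 0 0 0;0 2 0 0 0 0 0.2;0 1 0 0 0 0 0.4;0 0 0 0 0 0 0.4;0 0 0 0 0 0 0.4;0 -10 0 0 0 0 0.4;0 -30 0 0 0 0 0.4;0 -60 0 0 0 0 0.4;0 -68 0 0 0 0 0.4;0 -68 0 0 0 0 0.2",
  newtons=40,
)

```text
time_s: 9.53
position: [0.5214, -0.1265, 0.1635]
tool_rot: [-1.566, 0.174, -0.185]
force: [0.5, -0.1, -0.2]
width: 0.0233
```

```bash
python3 - <<'E'
from h import *
s=monitor.observe();print((UR.T@(s['position']-UC)*1e3).round(2),s['force'],s['dq'].round(3),s['width'])
c=cam('scene');save(c,'pics/scene10.png',(230,180,340,290),5)
c=cam('side');save(c,'pics/side10.png',(220,190,310,280),5)
c=cam('wrist');save(c,'pics/w10.png');W=cloud(c)
d=(W-UC)@UR*1e3;X,Y,Z=d[...,0],d[...,1],d[...,2]
hsv=cv2.cvtColor(c['color'],cv2.COLOR_RGB2HSV); H,S,V=[hsv[...,i].astype(int) for i in range(3)]
t=(H>103)&(H<127)&(S>90)&(V>40)&(Z>58)&(Z<80)
for y in(0,15,26,30,34,38):
    k=t&(abs(Y-y)<2)
    if k.any():print('mod x edges',y,X[k].min().round(1),X[k].max().round(1),'z',np.median(Z[k]).round(1))
red=((H<6)|(H>172))&(S>150)&(V>80)&(abs(X)<15)&(Z>30)
for lo in range(40,112,6):
    m=red&(Y>=lo)&(Y<lo+6)
    if m.sum()>5: print('lever y',lo,np.median(X[m]).round(1),np.median(Z[m]).round(1))
inc([u2w(p) for p in([0,122,155],[0,122,80],[0,112,80],[0,105,80],[0,95,80],[0,85,80],[0,76,80])])
E
```

```text
[ 3.0000e-02 -2.4300e+00  1.6353e+02] [ 0.47929728 -0.0659912  -0.16568166] [-0.001  0.044  0.051 -0.001 -0.024  0.   ] 0.02327125036109694
mod x edges 0 -17.8 17.6 z 66.8
mod x edges 15 -18.3 17.2 z 67.0
mod x edges 26 -18.0 16.9 z 67.0
mod x edges 30 -18.0 17.6 z 67.0
mod x edges 34 -17.9 17.5 z 66.9
mod x edges 38 -17.8 17.5 z 66.3
lever y 46 1.3 41.8
lever y 52 -0.2 45.0
lever y 58 -0.2 60.2
lever y 64 0.1 56.4
lever y 70 -0.2 60.6
lever y 76 0.1 66.1
lever y 82 -0.2 71.0
lever y 88 -0.3 76.8
lever y 94 0.3 80.4
lever y 100 -0.3 78.5
[-121.4    3.9   -0.6] [-0.     0.001 -0.002]
[-121.3   78.9   -0.6] [-0.     0.001 -0.002]
[-111.3   78.9   -0.6] [-0.     0.001 -0.002]
[-104.3   78.9   -0.6] [-0.     0.001 -0.002]
[-94.3  78.9  -0.6] [-0.     0.001 -0.002]
[-84.3  78.8  -0.6] [-0.     0.001 -0.002]
[-75.3  78.8  -0.6] [-0.     0.001 -0.002]
```

View pics/scene10.png

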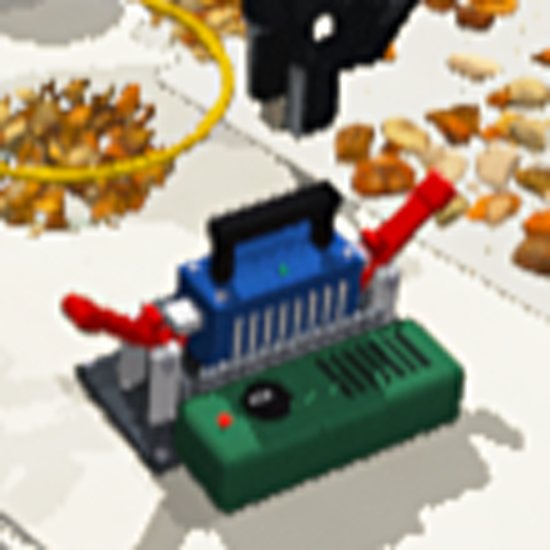

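View pics/side10.png

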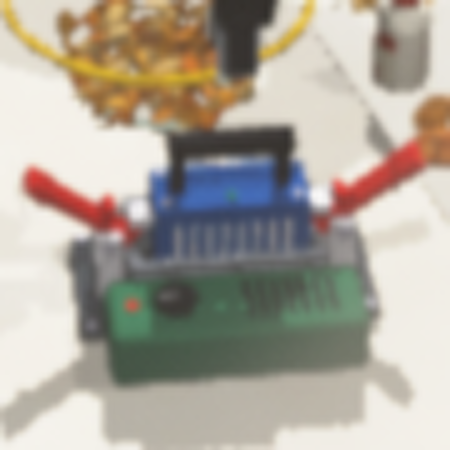

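The module sits level and centred, with its top at z 67 (home + 5 mm), as expected when unlocked. Now the near lever: go outside it and descend.

Call:
arm_command(
  increments="-40 4 -0.6 0 0 0 0;-80 4 -0.6 0 0 0 0;-115 4 -0.6 0 0 0 0;-123 15 -0.6 0 0 0 0;-123 40 -0.6 0 0 0 0;-123 65 -0.6 0 0 0 0;-123 77 -0.6 0 0 0 0;-123 77 -0.6 0 0 0 0;-123 77 -0.6 0 0 0 0",
)

```text
time_s: 10.43
position: [0.3973, -0.0973, 0.0805]
tool_rot: [-1.562, 0.183, -0.175]
force: [-0.4, 0.1, -0.3]
width: -0.0
```

```bash
python3 - <<'E'
from h import *
s=monitor.observe();print((UR.T@(s['position']-UC)*1e3).round(2),s['force'],s['dq'].round(3),s['width'])
c=cam('side');save(c,'pics/side11.png',(190,180,310,280),5)
inc([u2w(p) for p in([0,122,80],[0,112,80],[0,105,80],[0,95,80],[0,85,80],[0,76,80])])
E
```

```text
[  0.34 125.02  80.5 ] [-0.44346317  0.05344092 -0.34498757] [-0.    -0.03  -0.034 -0.002  0.001  0.   ] -2.7739390604460204e-05
[ 2.   1.6 -0.1] [-0.     0.001 -0.003]
[12.   1.6 -0.1] [-0.     0.001 -0.003]
[19.   1.6 -0.1] [-0.     0.001 -0.003]
[29.   1.5 -0.1] [-0.     0.001 -0.003]
[39.   1.5 -0.1] [-0.     0.001 -0.003]
[48.   1.5 -0.1] [-0.     0.001 -0.003]
```

View pics/side11.png

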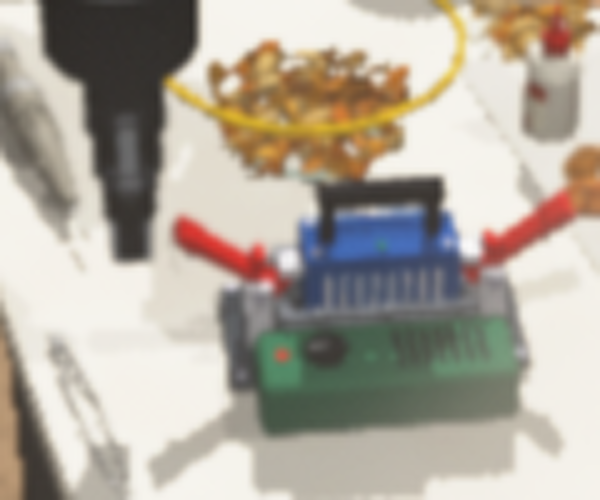

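The fingers are outside the near lever's tip (fingers at (130,255), tip at (185,230)), with their ends below tip height. Pushing inward.

Call:
arm_command(
  increments="10 0 0 0 0 0 0;16 0 0 0 0 0 0;21 0 0 0 0 0 0;26 0 0 0 0 0 0;30 0 0 0 0 0 0;34 0 0 0 0 0 0;38 0 0 0 0 0 0;42 0 0 0 0 0 0;45 0 0 0 0 0 0;47 0 0 0 0 0 0",
)

```text
time_s: 11.32
position: [0.4436, -0.1083, 0.0814]
tool_rot: [-1.562, 0.183, -0.174]
force: [-12.3, 1.5, 5.7]
width: -0.0002
```

```bash
python3 - <<'E'
from h import *
s=monitor.observe();print((UR.T@(s['position']-UC)*1e3).round(2),s['force'],s['dq'].round(3),s['width'])
c=cam('side');save(c,'pics/side12.png',(190,180,310,280),5)
c=cam('scene');save(c,'pics/scene12.png',(230,180,340,290),5)
E
```

```text
[ 0.15 77.47 81.4 ] [-12.28927746   1.48212402   5.66093832] [ 0.013  0.055 -0.041 -0.017  0.051  0.014] -0.0001789881991149583
```

View pics/side12.png

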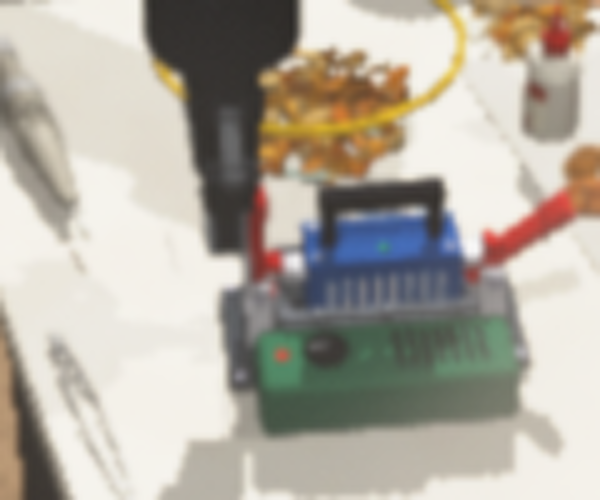

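View pics/scene12.png

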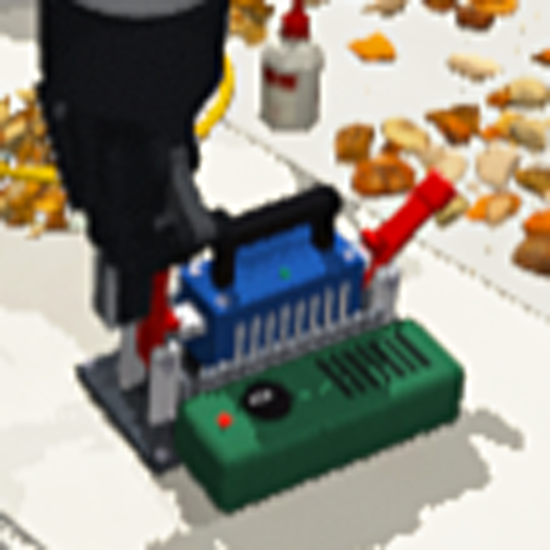

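The near lever is nearly upright under about 12 N. A bit more push, gently.

Call:
arm_command(
  increments="1.5 0 0 0 0 0 0;2.5 0 0 0 0 0 0;2.5 0 0 0 0 0 0",
)

```text
time_s: 11.67
position: [0.4437, -0.108, 0.0803]
tool_rot: [-1.561, 0.188, -0.168]
force: [-12.1, 1.0, 6.2]
width: -0.0
```

```bash
python3 - <<'E'
from h import *
s=monitor.observe();print((UR.T@(s['position']-UC)*1e3).round(2),s['force'])
E
```

```text
[ 0.42 77.39 80.35] [-12.07334582   0.95929027   6.21727859]
```

Call:
arm_command(
  increments="-10 0 0 0 0 0 0;-14 -25 0 0 0 0 0;-14 -60 0 0 0 0 0;-14 -95 0 0 0 0 0;-14 -110 0 0 0 0 0;-14 -110 0 0 0 0 0",
)

```text
time_s: 12.17
position: [0.435, -0.107, 0.196]
tool_rot: [-1.565, 0.179, -0.178]
force: [-0.0, -0.0, 0.2]
width: 0.0003
```

```bash
cat > chk.py <<'E'
from h import *
import sys
tag=sys.argv[1]
s=monitor.observe();print('tcp',(UR.T@(s['position']-UC)*1e3).round(2),s['force'].round(1))
for n,cr in(('side',(220,180,320,270)),('scene',(230,180,340,290))):
    c=cam(n);save(c,f'pics/{n}{tag}.png',cr,5);W=cloud(c)
    d=(W-UC)@UR*1e3;X,Y,Z=d[...,0],d[...,1],d[...,2]
    hsv=cv2.cvtColor(c['color'],cv2.COLOR_RGB2HSV); H,S,V=[hsv[...,i].astype(int) for i in range(3)]
    red=((H<6)|(H>172))&(S>150)&(V>80)&(abs(X)<15)
    for sg in(1,-1):
        m=red&(Y*sg>40)&(Y*sg<115)&(Z>62)
        m2=m&(Z>80)
        if m.sum()>5:
            print(n,'near' if sg>0 else 'far',m.sum(),'x',np.median(X[m]).round(1),'slope dy/dz',np.polyfit(Z[m],Y[m]*sg,1).round(3),'zmax',np.percentile(Z[m],97).round(1),'ytop',np.median(Y[m2]).round(1) if m2.any() else None)
    b=(H>103)&(H<127)&(S>90)&(V>40)&(abs(X)<20)&(abs(Y)<42)&(Z>55)
    for lo,hi in((-40,-20),(-20,20),(20,40)):
        k=b&(Y>lo)&(Y<hi)&(Z>np.percentile(Z[b],50)-1)
        if k.sum()>4:print(n,'modtop',lo,np.median(Z[k]).round(1),k.sum())
E
python3 chk.py 13
```

```text
tcp [ -0.56  86.12 195.99] [-0.  -0.   0.2]
side near 14 x -6.5 slope dy/dz [5.4000e-02 5.5376e+01] zmax 99.7 ytop 60.8
side far 36 x -3.8 slope dy/dz [1.093 6.778] zmax 81.8 ytop -93.7
side modtop -40 64.8 43
side modtop -20 63.8 107
side modtop 20 63.5 26
scene near 73 x -5.9 slope dy/dz [-5.0000e-02  6.7296e+01] zmax 99.5 ytop 63.1
scene far 88 x -2.5 slope dy/dz [ 1.212 -4.009] zmax 82.8 ytop -93.5
scene modtop -40 66.0 64
scene modtop -20 65.5 157
scene modtop 20 65.0 55
```

View pics/side13.png

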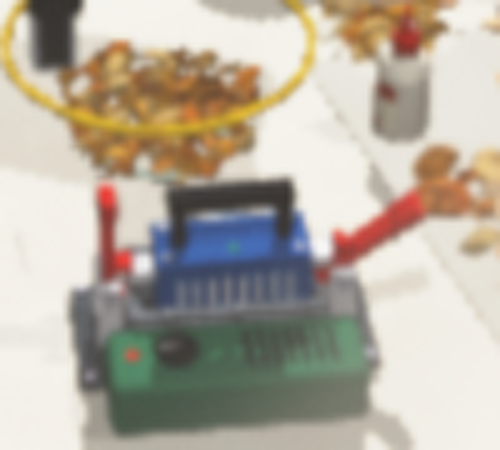

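View pics/scene13.png

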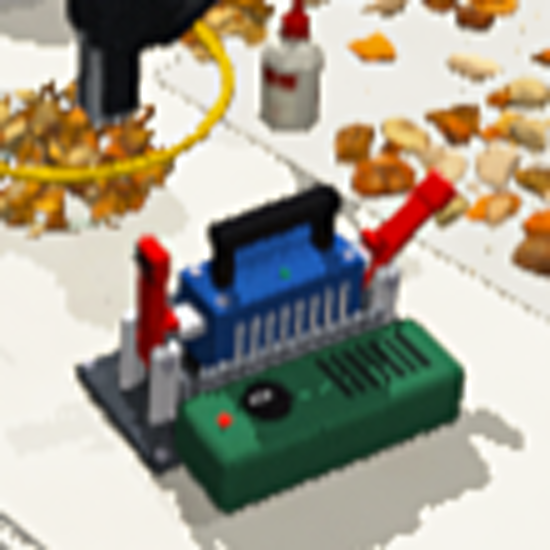

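The near lever stands upright and stays there (zmax 99.5 at y≈63), and the module has dropped to about z 65. Now over to the outside of the far lever.

Call:
arm_command(
  increments="40 0 0.5 0 0 0 0;80 0 0.5 0 0 0 0;120 0 0.5 0 0 0 0;160 0 0.5 0 0 0 0;198 0 0.5 0 0 0 0;211 15 0.5 0 0 0 0;211 50 0.5 0 0 0 0;211 85 0.5 0 0 0 0;211 90 0.5 0 0 0 0;211 90 0.5 0 0 0 0",
)

```text
time_s: 13.1
position: [0.6342, -0.1512, 0.094]
tool_rot: [-1.559, 0.193, -0.164]
force: [-0.2, 0.4, 0.6]
width: 0.0003
```

```bash
python3 - <<'E'
from h import *
s=monitor.observe();print((UR.T@(s['position']-UC)*1e3).round(2),s['force'],s['dq'].round(3),s['width'])
c=cam('side');save(c,'pics/side14.png',(220,180,340,280),5)
inc([u2w(p) for p in([0,-124,81],[0,-78,81],[0,-76,81])])
E
```

```text
[   1.58 -117.87   94.04] [-0.17759108  0.39458093  0.55370216] [ 0.    -0.07  -0.063 -0.003  0.013  0.   ] 0.00033506463277151443
[ 4.3 16.4 -1.2] [-0.001  0.001 -0.013]
[-41.7  17.   -1.1] [-0.001  0.001 -0.013]
[-43.7  17.   -1.1] [-0.001  0.001 -0.013]
```

View pics/side14.png

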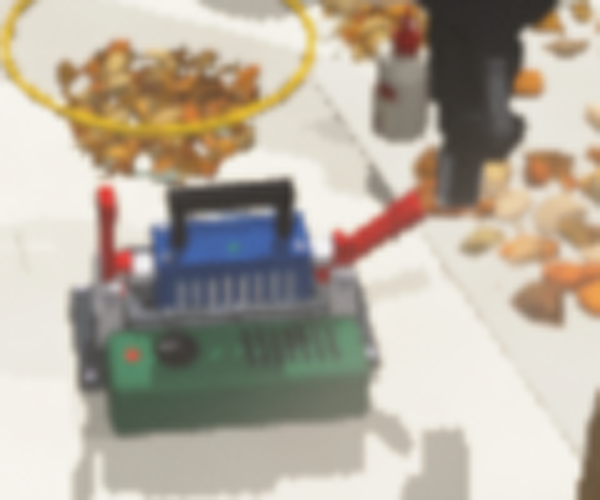

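The fingers are just beyond the far tip but still a little high. Outward 6 mm and down first.

Call:
arm_command(
  increments="6 4 -1 0 0 -0.012 0;6 12 -1 0 0 -0.012 0;6 16 -1 0 0 -0.012 0;6 16 -1 0 0 -0.012 0;6 16 -1 0 0 -0.012 0",
)

```text
time_s: 13.57
position: [0.6416, -0.1543, 0.0816]
tool_rot: [-1.562, 0.179, -0.178]
force: [0.7, -0.3, -0.1]
width: 0.0001
```

```bash
python3 - <<'E'
from h import *
s=monitor.observe();print((UR.T@(s['position']-UC)*1e3).round(2),s['force'],s['dq'].round(3),s['width'])
inc([u2w(p) for p in([0,-124,80],[0,-78,80],[0,-76,80])])
E
```

```text
[   0.25 -125.8    81.63] [ 0.68935504 -0.30354777 -0.06173673] [-0.001 -0.006 -0.005  0.001 -0.    -0.001] 0.00014120971086039745
[-1.8  1.6 -0.2] [-0.001  0.001 -0.001]
[-47.8   1.7  -0.2] [-0.001  0.001 -0.001]
[-49.8   1.7  -0.2] [-0.001  0.001 -0.001]
```

Call:
arm_command(
  increments="-10 1 0 0 0 0 0;-16 1 0 0 0 0 0;-21 1 0 0 0 0 0;-26 1 0 0 0 0 0;-30 1 0 0 0 0 0;-34 1 0 0 0 0 0;-38 1 0 0 0 0 0;-42 1 0 0 0 0 0;-45 1 0 0 0 0 0;-48 1 0 0 0 0 0",
)

```text
time_s: 14.4
position: [0.5958, -0.144, 0.0821]
tool_rot: [-1.563, 0.176, -0.181]
force: [3.9, -1.0, 1.2]
width: 0.0001
```

Call:
arm_command(
  increments="-1.5 0 0 0 0 0 0;-2.5 0 0 0 0 0 0;-2.5 0 0 0 0 0 0",
)

```text
time_s: 14.65
position: [0.5934, -0.1434, 0.0822]
tool_rot: [-1.563, 0.176, -0.181]
force: [2.6, -0.6, 0.8]
width: 0.0
```

```bash
python3 chk.py 15
```

```text
tcp [-7.000e-02 -7.637e+01  8.221e+01] [ 2.6 -0.6  0.8]
side near 10 x -6.3 slope dy/dz [ 0.078 53.868] zmax 98.0 ytop 60.9
side far 16 x -7.8 slope dy/dz [ 0.094 52.165] zmax 99.8 ytop -60.3
side modtop -40 61.8 36
side modtop -20 61.8 104
side modtop 20 62.0 30
scene near 70 x -6.0 slope dy/dz [-4.400e-02  6.704e+01] zmax 99.0 ytop 63.4
scene far 90 x -4.2 slope dy/dz [ 0.093 49.91 ] zmax 99.2 ytop -57.5
scene modtop -40 63.5 61
scene modtop -20 63.7 167
scene modtop 20 65.7 99
```

View pics/side15.png

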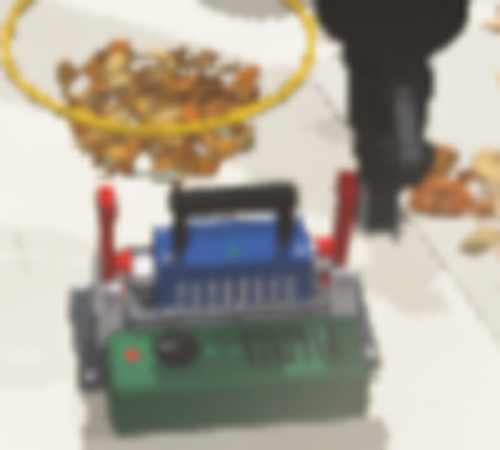

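The far lever is nearly upright but the force is only 2.6 N, so it isn't at its stop yet. Pushing a few mm more.

Call:
arm_command(
  increments="-1.5 0 0 0 0 0 0;-3 0 0 0 0 0 0;-4 0 0 0 0 0 0;-4 0 0 0 0 0 0",
)

```text
time_s: 15.08
position: [0.5909, -0.1429, 0.0824]
tool_rot: [-1.564, 0.173, -0.185]
force: [9.1, -1.7, -2.7]
width: 0.0
```

Call:
arm_command(
  increments="-1.5 0 0 0 0 0 0;-3 0 0 0 0 0 0;-3 0 0 0 0 0 0",
)

```text
time_s: 15.33
position: [0.5907, -0.1429, 0.0828]
tool_rot: [-1.565, 0.167, -0.192]
force: [15.0, -2.3, -6.4]
width: 0.0003
```

```bash
python3 chk.py 16
```

```text
tcp [ -0.21 -73.64  82.82] [15.  -2.3 -6.4]
side near 11 x -6.0 slope dy/dz [ 0.074 54.2  ] zmax 98.4 ytop 61.0
side far 19 x -8.6 slope dy/dz [9.0000e-03 5.7763e+01] zmax 97.5 ytop -58.5
side modtop -40 61.5 35
side modtop -20 61.4 105
side modtop 20 61.1 25
scene near 69 x -5.9 slope dy/dz [-3.6000e-02  6.6269e+01] zmax 99.1 ytop 63.5
scene far 88 x -5.2 slope dy/dz [1.7000e-02 5.4046e+01] zmax 99.3 ytop -54.8
scene modtop -40 63.8 72
scene modtop -20 63.5 159
scene modtop 20 65.1 103
```

Call:
arm_command(
  increments="12 0 0 0 0 0 0;18 -25 0 0 0 0 0;18 -60 0 0 0 0 0;-20 -100 0 0 0 0 0;-50 -140 0 0 0 0 0;-80 -165 0 0 0 0 0;-90 -170 0 0 0 0 0;-90 -170 0 0 0 0 0;-90 -170 0 0 0 0 0",
)

```text
time_s: 16.18
position: [0.4994, -0.1216, 0.2516]
tool_rot: [-1.565, 0.167, -0.192]
force: [0.1, -0.4, -1.2]
width: -0.0001
```

```bash
python3 chk.py 17; python3 - <<'E'
from h import *
c=cam('wrist');save(c,'pics/w17.png',None,1.5);np.savez('w17.npz',**c);W=cloud(c)
d=(W-UC)@UR*1e3;X,Y,Z=d[...,0],d[...,1],d[...,2]
hsv=cv2.cvtColor(c['color'],cv2.COLOR_RGB2HSV); H,S,V=[hsv[...,i].astype(int) for i in range(3)]
red=((H<6)|(H>172))&(S>150)&(V>80)&(abs(X)<15)
for sg in(1,-1):
    for lo,hi in((50,62),(62,75),(75,85),(85,94),(94,104)):
        m=red&(Y*sg>30)&(Y*sg<115)&(Z>lo)&(Z<hi)
        if m.sum()>5: print(sg,lo,m.sum(),np.percentile(Y[m],[3,50,97]).round(1),np.median(Z[m]).round(1),np.median(X[m]).round(1))
t=(H>103)&(H<127)&(S>90)&(V>40)&(abs(X)<20)&(abs(Y)<42)&(Z>50)
for y in(-36,-20,0,20,36):
    k=t&(abs(Y-y)<4)
    if k.any():print('modtop',y,np.median(Z[k]).round(1),X[k].min().round(1),X[k].max().round(1))
m=(Z>5)&(Z<11)&(abs(Y)>60)&(abs(Y)<90)&(abs(X)<45);print('base',np.percentile(X[m],[1,99]),np.percentile(Y[m],[1,99]))
E
```

```text
tcp [-1.8000e-01  2.0110e+01  2.5163e+02] [ 0.1 -0.4 -1.2]
side near 10 x -5.2 slope dy/dz [ 0.076 54.069] zmax 98.4 ytop 60.8
side far 13 x -6.0 slope dy/dz [-9.0000e-03  5.9266e+01] zmax 98.3 ytop -57.8
side modtop -40 61.3 39
side modtop -20 61.5 114
side modtop 20 61.8 28
scene near 70 x -6.7 slope dy/dz [-4.1000e-02  6.6773e+01] zmax 99.6 ytop 63.5
scene far 88 x -3.7 slope dy/dz [3.5000e-02 5.2897e+01] zmax 99.4 ytop -55.3
scene modtop -40 62.8 58
scene modtop -20 63.0 159
scene modtop 20 63.1 76
1 50 24 [49.5 50.  50.7] 56.2 0.1
1 94 257 [55.9 60.9 64.9] 97.4 0.3
modtop -36 62.0 -18.3 17.7
modtop -20 62.2 -18.1 17.4
modtop 0 62.3 -17.7 17.0
modtop 20 62.3 -18.9 17.8
modtop 36 61.9 -18.3 17.5
base [-36.54175488  37.61527089] [-75.42910817  78.58248832]
```

View pics/side17.png

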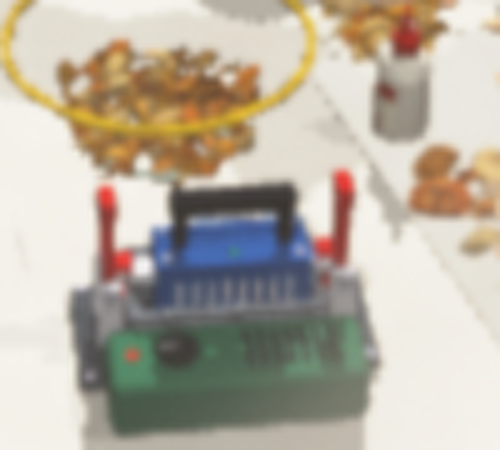

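View pics/w17.png

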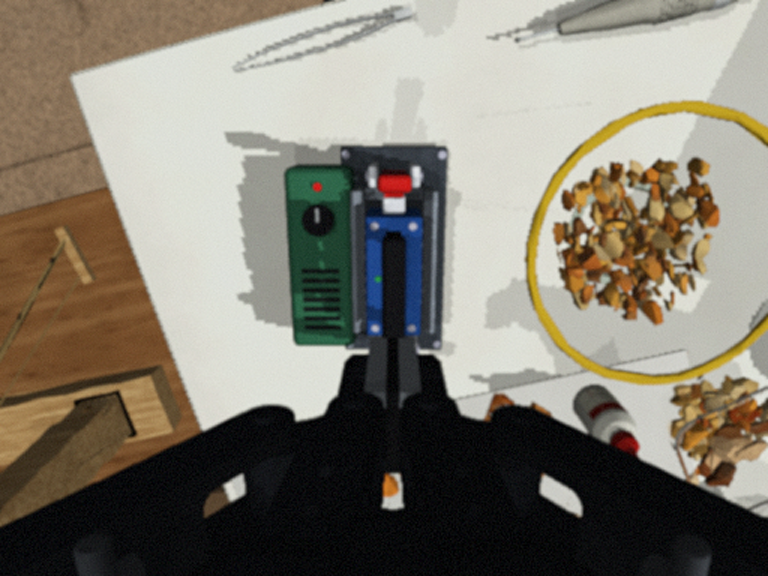

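The module top reads 62.0–62.3 along its whole length, which is fully home. The near lever's pad spans y 56–65 about a measured unit offset of roughly +0.5, so it is upright. One more wrist look at the far lever, which the fingers hide here.

Call:
arm_command(
  increments="35 0 0 0 0 0 0;70 0 0 0 0 0 0;80 0 0 0 0 0 0;80 0 0 0 0 0 0;80 0 0 0 0 0 0",
)

```text
time_s: 16.75
position: [0.5776, -0.1397, 0.248]
tool_rot: [-1.562, 0.173, -0.185]
force: [-1.1, -0.0, -0.9]
width: 0.0003
```

```bash
python3 - <<'E'
from h import *
s=monitor.observe();print(s['position'],s['force'].round(1))
c=cam('wrist');save(c,'pics/w18.png',None,1.5);W=cloud(c)
d=(W-UC)@UR*1e3;X,Y,Z=d[...,0],d[...,1],d[...,2]
hsv=cv2.cvtColor(c['color'],cv2.COLOR_RGB2HSV); H,S,V=[hsv[...,i].astype(int) for i in range(3)]
red=((H<6)|(H>172))&(S>150)&(V>80)&(abs(X)<15)
for sg in(1,-1):
    for lo,hi in((50,62),(62,75),(75,85),(85,94),(94,104)):
        m=red&(Y*sg>30)&(Y*sg<115)&(Z>lo)&(Z<hi)
        if m.sum()>5: print(sg,lo,m.sum(),np.percentile(Y[m],[3,50,97]).round(1),np.median(Z[m]).round(1))
t=(H>103)&(H<127)&(S>90)&(V>40)&(abs(X)<20)&(abs(Y)<42)&(Z>50)
for y in(-36,0,36):
    k=t&(abs(Y-y)<4)
    if k.any():print('modtop',y,np.median(Z[k]).round(1))
m=(Z>5)&(Z<11)&(abs(Y)>60)&(abs(Y)<90)&(abs(X)<45);print('base',np.percentile(Y[m],[.5,99.5]))
E
```

```text
[ 0.5775631  -0.13968346  0.24800478] [-1.1 -0.  -0.9]
1 50 154 [48.9 53.  56.4] 55.8
1 62 13 [56.1 56.4 56.6] 65.3
1 94 314 [55.8 60.  64.7] 97.6
-1 50 127 [-55.4 -51.6 -47.2] 55.9
-1 94 219 [-63.2 -58.5 -54.7] 97.5
modtop -36 62.2
modtop 0 62.2
modtop 36 62.4
base [-76.83036897  78.06008185]
```

View pics/w18.png

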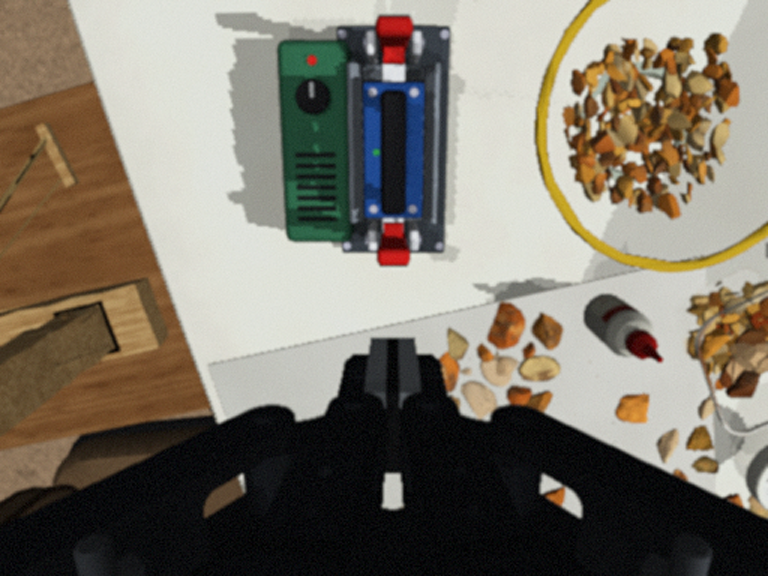

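Both red levers stand upright, symmetric about the unit centre at ±59.6 mm. The module top is level at 62.2–62.4 mm, the arm is clear, and the bottle and bowl are untouched. Handing in.

```bash
python3 -c "
from plant import job_done
print(job_done())"
```

```text
the job is handed in; nothing more can be done
None
```

The module is locked in the bay and the job is handed in, after about 17 s on the robot's clock. I swung the far lever out to about 0.95 rad and lowered the module upright onto its springs. I then released it, pushed the near and far levers upright from outside, and moved the arm clear.

**Last checks:**
- **Module:** its top is level at 62.2–62.4 mm; fully home is 62. It read 67 mm before locking.
- **Levers:** both pad ends are at z of about 97.5 mm, 59.6 mm either side of the unit's centre, so both stand upright. They held after I let go.
- **Forces:** contact forces in the readings were at most about 16 N. The final readings, about 1 N, showed nothing touching.
- **Bystanders:** I saw nothing displaced in the pictures I viewed. I did not measure their positions before and after.

**Disagreements:** the scene and side cameras placed the unit about 1.5–4 mm off along its length compared with the wrist camera. I relied on the wrist camera and on measurements made within a single picture.

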